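Spacer sleeve and snap ring onto an axle stub

ROBOT

A 6-joint arm with a two-finger parallel gripper is mounted at the origin on a cart in front of the work surface, level with it; the furniture and walls round the work are solid. World frame = base frame: x ahead of the robot, y to its left, z up, the work surface at z = 0. Lengths are in m, angles in degrees, forces in N, time in s.
With the tool pointing down it reaches from about 0.4 to 0.825 m from the base axis. Payload 7 kg.
Tool frame: the origin (TCP) lies midway between the tips of the shut fingers; the grasp point (between the pads) lies 19 mm behind it; z points along the fingers, y is the direction in which the jaws open and shut (so a half turn about z gives the same grasp; the last joint's range is limited). The gripper opens to 88 mm and grips with 3 to 60 N. Pads are 19 mm wide; open, the fingers measure 130 mm over their backs; the gripper's body (78 mm by 193 mm) begins 47 mm behind the grasp point.
Start: joints at [-56.259, 20.546, 0.682, 0, -70.136, -16.507], TCP at [0.2, -0.645, 0.227] pointing down, gripper open.
Joint ranges: [-176.03, 176.03], [-82.01, 121.73], [-58.28, 71.71], [-173.87, 95.51], [-174.79, -0.11], [-173.66, 173.66]. Speed limits (degrees/s): [136.94, 136.94, 172.46, 180, 180, 180].

INTERFACE

Orientations are given as [roll, pitch, yaw] about the fixed x, y, z axes, in that order (R = Rz(yaw) Ry(pitch) Rx(roll)).
In Python, from plant import sensors, viewer, r gives the robot as it stands. The module is installed in compiled form; this text tells all that it offers.
- The arm moves only by the shell command python3 -m handwheel 'ROWS' [OPENING] [FORCE]. ROWS is JSON, one flat list of numbers, 6 for each row, row after row: the shift along the world's x, y, z in cm, then the turn, a rotation vector about the world's x, y, z in rad. In form: [tx, ty, tz, wx, wy, wz, tx, ty, tz, wx, wy, wz, ...]. A call has 1 to 8 rows; each row is the pose to reach, as a shift and turn from the pose measured when the call began; what a row does not reach only later rows make up. A row lasts 1/10 s, in which the tool goes at most 50 mm and 8.59 degrees, less where a joint would pass 70% of its speed; a pose out of reach is approached as far as the arm can. A call with a gripper value outside its range is refused whole. OPENING is the closure in counts, from 0 (fully open) to 255 (shut), set as the call begins (- or left out, the last holds). The fingers move at their own pace and stop on an object; FORCE is the grip in N (left out, the last holds). Time passes only in rows, so rows that repeat a pose let the fingers close. It gives the time, the measured TCP pose, the force and the opening at its end, in the units of the state.
- sensors.get_state(): the state, without advancing time (a new reading comes with each control period).
- viewer.capture(name): name is "scene" or "side" or "wrist"; returns a dict with "img" (400x640x3 uint8, red, green, blue), "camera_matrix" (3x3 intrinsics, pixels), "camera_from_world" (4x4, takes a point from world to camera coordinates); the wrist camera has in their place "mount" (4x4, takes a point from camera to tool coordinates, whose origin is the TCP and whose axes are the flange's). Camera axes: x right, y down, z forward; pixel columns grow to the right and rows downward; lengths in m; the calibration is good to about 2 mm. A picture is of the moment at which its call begins: read the wrist's pose just before it. There is no depth.
- r.close_job(): hands the job in, once; it reports no verdict.
The state is a dict: "time_s": time; "joints": joint angles; "qd": joint speeds; "joint_torque": joint torques, N m; "tcp_pos": TCP position; "eef_rot": TCP orientation; "contact_force": force on the tool from outside, world axes, zero at the start; "moment": the same for the moment, N m; "gripper_width": finger opening in m.
Only numpy, scipy, OpenCV 4.12 (cv2) and the standard library are available. Lean on these libraries where they do the work, as an engineer would, in place of code of your own. Each camera call takes 0.05 s, during which the arm holds its last target.

TASK

Slide the tall sleeve down over the upright axle stub until it sits fully home on the flange, and let go of it. Then take the bent-nose pliers by their handles, squeeze them fully so that the snap ring on their tips is spread, lower the spread ring squarely over the shaft to the level of the groove just above the sleeve, without forcing it, and finish while still holding it there: spread, centred on the shaft, level, and not resting on or pressing against the shaft or the sleeve. Leave the short collar, the tape roll and the flux tin where they are.

Things in the scene. Friction and masses are not known exactly. Their poses are not given: they have to be found in the camera images.
- stub: Axle stub, fixed, on a grey 100 x 100 x 10 mm plate (corner screw heads to 14 mm). Origin under the plate's centre, z up. Heights above the table: flange 56 mm across, its top (the seat) at 16 mm; shaft 30 mm in diameter up to 71 mm, with a dark groove 25 mm in diameter from 58 to 66 mm; nose tapering to 20 mm in diameter at the top, 79 mm.
- seat (a point): Point on the shaft's axis at the flange's top, 16 mm above the table; the sleeve's lower end rests there when home.
- groove (a point): Point on the shaft's axis at mid-height of the groove, 62 mm above the table (6 mm above the top of the seated sleeve).
- sleeve: Tall plain steel sleeve standing upright on the table: 48 mm outside, 33 mm bore (3 mm larger than the shaft), 40 mm high, open both ends, about 0.15 kg. Origin at the centre of its lower end, z along its axis. It can trade places with the short collar.
- sleeve_mid (a point): Centre of the sleeve, on its axis, 20 mm from each end; 20 mm above the seat when home.
- collar: Short steel collar of the same diameters but 18 mm high, standing near the sleeve; not used, to be left alone. Origin at the centre of its lower end.
- rest: Fixed wooden tool rest: board 150 x 60 x 8 mm and two cross bars 40 mm high, at x = +55 mm (36 mm wide) and x = -65 mm (84 mm wide over its two 5 mm high ears). Origin at table level under the pliers' origin; x points as the pliers do. Between the bars (x from -59 to +49 mm) all is free above the 8 mm board.
- pliers: Bent-nose pliers, 0.18 kg, level on the rest. Origin midway between the handles where to grip them, at their mid-height (47 mm above the table at the start); x forward to the ring, y to the left handle, z up; symmetric. Handles: black bars, upright flat sides, 14 mm high, x = -75 to +15 mm; at x = 0 43 mm over both relaxed, 30 mm fully squeezed (sides then parallel). Pivot at x = 55 mm.
- ring_centre (a point): Centre of the snap ring, in the pliers' frame always 135 mm ahead of the origin (x) and 14 mm below it. The ring, carried on the pliers' downturned tips, is a level dark steel C, 3 mm thick, gap towards the pliers, 46 mm over all. Fully spread it is a circle of 36 mm inner diameter; relaxed it is only 28 mm wide inside and does not pass the shaft.
- pliers_left (a joint): Angle of the left handle: 0 relaxed, 0.123 rad fully squeezed against a solid stop (ring fully spread). Squeezing takes 3 N at the start and 8 N at full squeeze, at the grip place; let go, the handles spring back. Both handles move together. As they swing shut between straight fingers the pliers creep about 2.5 mm forward (their +x) in the grip.
- pliers_right (a joint): Angle of the right handle: 0 relaxed, 0.123 rad fully squeezed.
- tape_roll: Black tape roll, 58 x 56 x 19 mm, lying flat; bystander.
- flux_tin: Small round open tin, 46 mm across, 16 mm high; bystander.
There are look-alikes about, which are no part of the job. What is shaped like the sleeve but black is not meant.

How it is judged:
By the outcome, as a careful person would: the job done as asked, in the order asked, and still so for the second after the job is handed in, while the arm keeps its last pose, push and grip.
It also fails if it takes over 64 s, if anything falls off the work surface, if the arm or the gripper's body presses on something with over 40 N, if the wrist force passes 120 N, or if a joint passes its speed limit or range.

## Working session

There is one attempt and no reset: what is moved stays moved. The work goes in short steps, Python scripts to look and compute and a shell command to move; the robot and the scene stay as the last step left them, time stands still between calls to the robot, and variables do not carry over. Pictures are saved under pics/ and viewed, and the job is handed in when it is done.

```bash
mkdir -p pics; ls
cat > h.py <<'E'
import numpy as np, cv2
from plant import sensors, viewer, r
from scipy.spatial.transform import Rotation as R
def state(): return sensors.get_state()
def cap(n,name=None):
    s=state(); c=viewer.capture(n)
    if name: cv2.imwrite('pics/'+name+'.png',c['img'][:,:,::-1])
    K=np.array(c['camera_matrix'])
    if 'mount' in c:
        T=np.eye(4);T[:3,:3]=R.from_euler('xyz',s['eef_rot'],degrees=True).as_matrix();T[:3,3]=s['tcp_pos']
        W=T@np.array(c['mount']); M=np.linalg.inv(W)
    else: M=np.array(c['camera_from_world'])
    return c['img'],K,M
def ray(K,M,p):
    d=np.linalg.inv(K)@np.array([p[0],p[1],1.]); Wm=np.linalg.inv(M); return Wm[:3,3],Wm[:3,:3]@d
def onz(K,M,p,z):
    o,d=ray(K,M,p); return o+d*(z-o[2])/d[2]
def proj(K,M,P):
    q=K@(M[:3,:3]@np.array(P)+M[:3,3]); return q[:2]/q[2]
E
python3 - <<'E'
from h import *
print(state())
for n in ('scene','side','wrist'):
    i,K,M=cap(n,n+'0'); print(n,K.tolist(),np.linalg.inv(M).round(3).tolist())
E
```

```text
pics
{'time_s': 0.0, 'joints': array([-5.62578546e+01,  2.05911169e+01,  6.32478612e-01, -1.93691919e-02,
       -7.01358815e+01, -1.65074453e+01]), 'qd': array([-0.0398007 , -0.02525387,  0.03356587,  0.0204084 , -0.08272342,
       -0.0307365 ]), 'joint_torque': array([ 7.56708178e-04, -5.82724249e+01,  2.93054527e+01,  6.99665576e+00,
        7.05490995e-03, -1.89223783e-04]), 'tcp_pos': array([ 0.19981787, -0.64422265,  0.22561881]), 'eef_rot': array([ 1.79904202e+02, -9.40164337e-03, -1.62771889e+02]), 'contact_force': array([-0.40647331, -0.2885391 , -0.4142256 ]), 'moment': array([ 0.03973663, -0.00201228, -0.0186236 ]), 'gripper_width': 0.08746270196838225}
scene [[400.0951296068772, 0.0, 314.2902997137995], [0.0, 400.0951296068772, 204.80129530741087], [0.0, 0.0, 1.0]] [[-0.558, -0.467, 0.686, -0.192], [-0.83, 0.295, -0.475, 0.588], [0.019, -0.834, -0.551, 0.686], [0.0, 0.0, 0.0, 1.0]]
side [[516.9122206838309, 0.0, 331.5321487183604], [0.0, 516.9122206838309, 197.17510632129282], [0.0, 0.0, 1.0]] [[-0.377, 0.661, -0.649, 1.301], [0.926, 0.272, -0.261, 0.337], [0.004, -0.699, -0.715, 0.861], [0.0, 0.0, 0.0, 1.0]]
wrist [[314.03732953430693, 0.0, 321.4992041156504], [0.0, 314.03732953430693, 198.73895069370715], [0.0, 0.0, 1.0]] [[-0.298, 0.912, 0.281, 0.123], [0.955, 0.284, 0.089, -0.669], [0.002, 0.295, -0.955, 0.383], [0.0, 0.0, 0.0, 1.0]]
```

View pics/scene0.png

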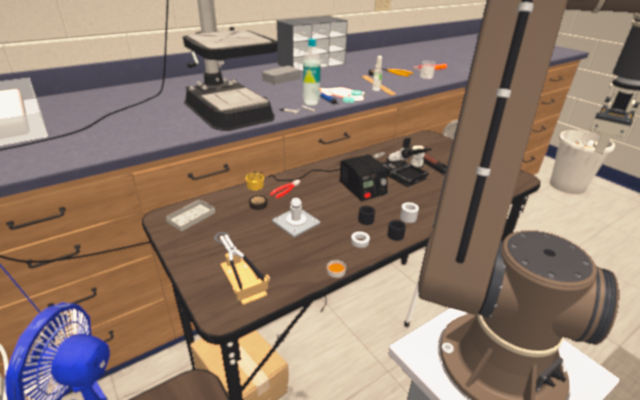

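View pics/side0.png

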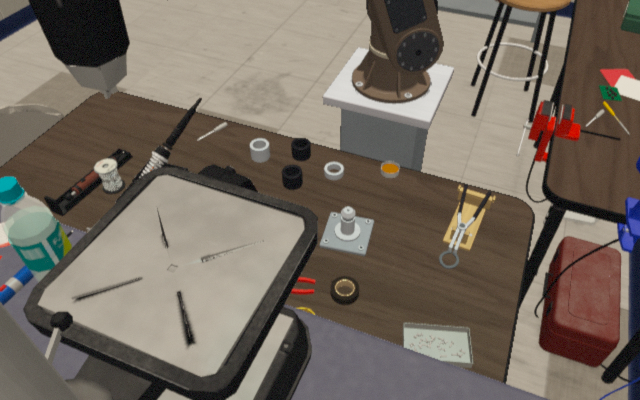

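View pics/wrist0.png

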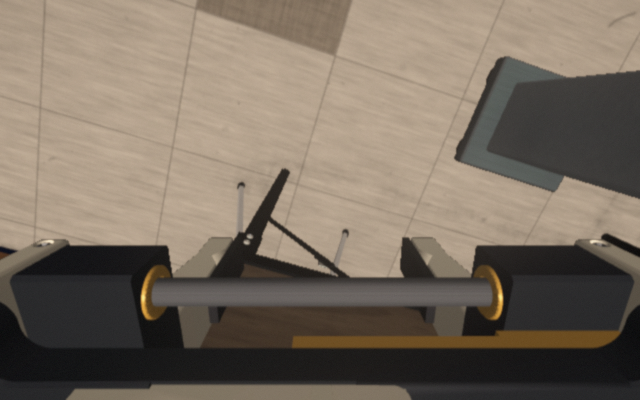

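The sleeve candidates:
- Bright tall ring: scene (409,212), side (260,150).
- Bright short ring: scene (360,240), side (334,171).
- Two black rings: side (301,149) and (292,177).

The tall bright one fits the sleeve. I'll confirm it in an enlarged crop.

Run:
```python
import cv2,numpy as np
a=cv2.imread('pics/side0.png'); b=cv2.imread('pics/scene0.png')
A=cv2.resize(a[120:280,220:500],None,fx=2.8,fy=2.8,interpolation=cv2.INTER_CUBIC)
cv2.imwrite('pics/c1.png',A)
B=cv2.resize(b[165:315,200:440],None,fx=3.3,fy=3.3,interpolation=cv2.INTER_CUBIC)
cv2.imwrite('pics/c2.png',B)
```

```text
(no output)
```

View pics/c1.png

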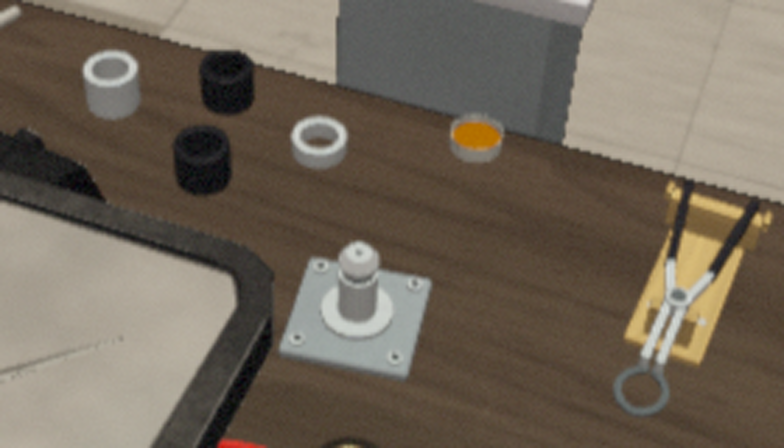

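View pics/c2.png

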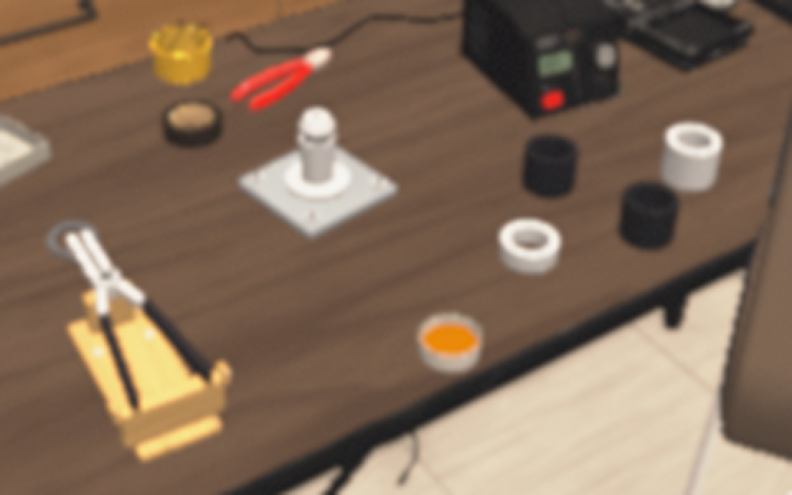

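Run:
```python
from h import *
S=cap('scene');D=cap('side')
f=lambda p:(p[0]/2.8+220-.3,p[1]/2.8+120-.3); g=lambda p:(p[0]/3.3+200-.3,p[1]/3.3+165-.3)
def tri(a,b):
    o1,d1=ray(*S[1:],a);o2,d2=ray(*D[1:],b)
    t=np.linalg.lstsq(np.c_[d1,-d2],o2-o1,rcond=None)[0]
    p,q=o1+t[0]*d1,o2+t[1]*d2
    return (p+q)/2*1000,np.linalg.norm(p-q)*1000
for n,c1,c2,z in [('sleeve top',(111,69),(693,139),.04),('collar top',(320,134),(530,239),.018),('stub top',(359,249),(317,118),.077),
 ('ring',(642,390),(71,239),.033),('pivot',(679,296),(107,277),.047),('hL',(688,183),(134,403),.054),('hR',(762,203),(208,376),.054),('tin',(477,136),(451,340),.014),('black1',(227,66),(651,198),.04),('black2',(203,142),(551,150),.04)]:
    print(n,(onz(*D[1:],f(c1),z)*1000).round(),(onz(*S[1:],g(c2),z)*1000).round(),[np.round(x,1) for x in tri(g(c2),f(c1))])
sc=[(321,267),(414,284),(395,357),(297,339)]
P=[onz(*D[1:],f(c),.013)*1000 for c in sc]; print(np.round(P),np.mean(P,0))
```

```text
sleeve top [ 454. -197.   40.] [ 453. -199.   40.] [array([ 453.1, -197.7,   39.9]), np.float64(1.8)]
collar top [440.  -3.  18.] [441.  -4.  18.] [array([440.3,  -3.5,  18.4]), np.float64(0.5)]
stub top [607.  94.  77.] [612.  95.  77.] [array([609. ,  95.9,  79.2]), np.float64(1.5)]
ring [620. 318.  33.] [623. 318.  33.] [array([621.2, 318.2,  34.5]), np.float64(0.0)]
pivot [534. 324.  47.] [548. 319.  47.] [array([540.2, 323. ,  54. ]), np.float64(2.1)]
hL [419. 305.  54.] [412. 361.  54.] [array([420.1, 330.4,  46.4]), np.float64(52.6)]
hR [419. 364.  54.] [408. 308.  54.] [array([407.3, 337.5,  55.1]), np.float64(55.8)]
tin [387. 122.  14.] [382. 120.  14.] [array([383.3, 120.1,  11.7]), np.float64(2.4)]
black1 [ 411. -104.   40.] [ 408. -105.   40.] [array([ 409.3, -105.3,   38.8]), np.float64(1.4)]
black2 [509. -81.  40.] [508. -81.  40.] [array([508.5, -81.4,  39.3]), np.float64(0.3)]
[[580.  54.  13.]
 [569. 128.  13.]
 [643. 139.  13.]
 [655.  65.  13.]] [611.72960877  96.38615146  13.        ]
```

The tall bright ring is the sleeve: its top triangulates to z = 40 mm, and the stub top to 79 mm. Next I move to a viewing pose above the sleeve.

```bash
python3 -m handwheel '[1.5,2.6,0,0,0,0, 4,7,0,0,0,0, 6.5,11.4,0,0,0,0, 9,15.9,0,0,0,0, 11.5,20.3,0,0,0,0, 14,24.7,0,0,0,0, 16.5,29.1,0,0,0,0, 18.5,32.6,0,0,0,0]' 0 30
python3 -m handwheel '[2,3.5,0,0,0,0, 4,7.5,0,0,0,0, 6,10.5,0,0,0,0, 6.7,11.8,0,0,0,0, 6.7,11.8,0,0,0,0, 6.7,11.8,0,0,0,0]'
python3 - <<'E'
from h import *
s=state();print(s['tcp_pos'],s['eef_rot'],s['contact_force'])
i,K,M=cap('wrist','w1'); print(proj(K,M,[.4531,-.1977,.04]),np.linalg.inv(M).round(3).tolist())
cap('scene','s1')
E
```

```text
time_s: 1.05
tcp_pos: [0.3856, -0.3165, 0.2264]
eef_rot: [180.0, 0.0, -162.7]
contact_force: [1.0, -1.1, 0.4]
gripper_width: 0.0874
time_s: 1.65
tcp_pos: [0.4524, -0.1985, 0.2263]
eef_rot: [180.0, 0.0, -162.7]
contact_force: [-0.5, -0.6, -0.1]
gripper_width: 0.0876
[ 0.4523551  -0.19851297  0.22632101] [ 1.79970988e+02  1.38673207e-02 -1.62705419e+02] [-0.53198082 -0.59723769 -0.1305753 ]
[322.26667797 177.69449782] [[-0.299, 0.912, 0.282, 0.376], [0.954, 0.285, 0.089, -0.223], [0.001, 0.296, -0.955, 0.384], [0.0, 0.0, 0.0, 1.0]]
```

View pics/w1.png

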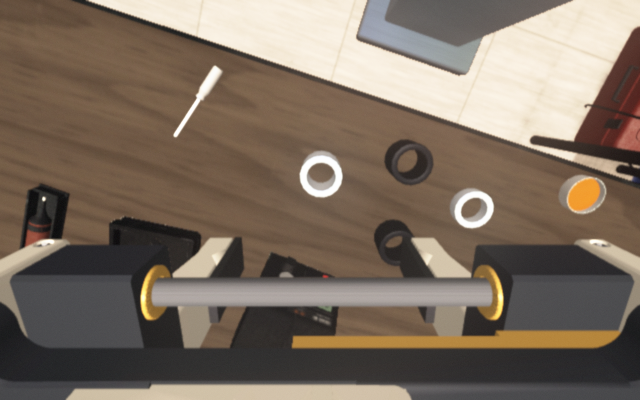

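View pics/s1.png

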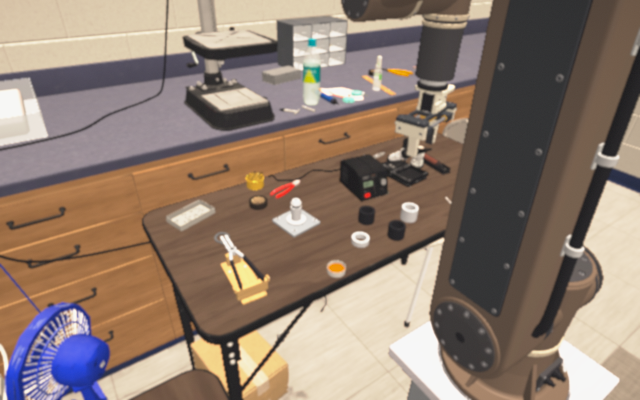

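Run:
```python
from h import *
i,K,M=cap('wrist')
g=i.min(2); m=(g>185).astype(np.uint8); m[:140]=0;m[235:]=0;m[:,:290]=0;m[:,520:]=0
cs,h=cv2.findContours(m,cv2.RETR_CCOMP,cv2.CHAIN_APPROX_NONE)
for c,hh in zip(cs,h[0]):
    if len(c)>25:
        e=cv2.fitEllipse(c); print(hh[3],np.round(e[0],1),np.round(e[1],1),[ (onz(K,M,e[0],z)*1000).round(1) for z in (.04,.018)])
for p in [(270,257),(337,272),(240,345),(333,325)]:
    print(p,[(onz(K,M,p,z)*1000).round() for z in (0,.06,.1)])
cv2.imwrite('pics/w1c.png',cv2.resize(i[130:260,220:520,::-1],None,fx=2.6,fy=2.6,interpolation=cv2.INTER_CUBIC))
```

```text
-1 [474.  209.1] [34.7 39.6] [array([436.1, -19.5,  40. ]), array([440. ,  -6.4,  18. ])]
0 [474.  209.2] [23.4 28.3] [array([436.2, -19.5,  40. ]), array([440.1,  -6.4,  18. ])]
-1 [321.2 176. ] [41.1 41.5] [array([ 451.3, -200.1,   40. ]), array([ 456.1, -198.6,   18. ])]
2 [321.2 176.2] [28.  29.4] [array([ 451.5, -200. ,   40. ]), array([ 456.4, -198.5,   18. ])]
(270, 257) [array([ 588., -230.,    0.]), array([ 555., -229.,   60.]), array([ 533., -229.,  100.])]
(337, 272) [array([ 583., -136.,   -0.]), array([ 551., -150.,   60.]), array([ 529., -159.,  100.])]
(240, 345) [array([ 743., -236.,    0.]), array([ 685., -234.,   60.]), array([ 647., -233.,  100.])]
(333, 325) [array([ 668., -115.,    0.]), array([ 622., -132.,   60.]), array([ 591., -143.,  100.])]
```

View pics/w1c.png

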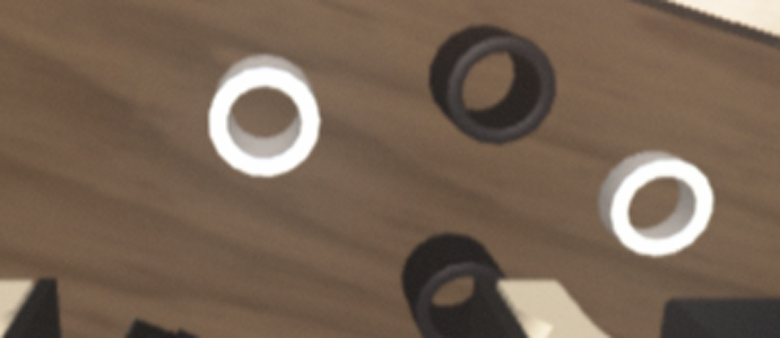

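The crop confirms it. The tall bright ring at wrist (321,176) is the sleeve; the short bright one at (474,209) is the collar, and the other two are black. Now I descend with the jaws open.

```bash
python3 -m handwheel '[0,-0.1,-2,0,0,0, 0,-0.1,-5.5,0,0,0, 0,-0.1,-9.5,0,0,0, 0,-0.1,-13,0,0,0, 0,-0.1,-15.5,0,0,0, 0,-0.1,-17,0,0,0, 0,-0.1,-17,0,0,0]'
python3 - <<'E'
from h import *
s=state();print(s['tcp_pos'])
i,K,M=cap('wrist','w2'); cap('side','d2')
a=cv2.imread('pics/d2.png');cv2.imwrite('pics/d2c.png',cv2.resize(a[60:220,180:380],None,fx=3,fy=3,interpolation=cv2.INTER_CUBIC))
E
```

```text
time_s: 2.5
tcp_pos: [0.45, -0.201, 0.0543]
eef_rot: [179.9, -0.2, -162.9]
contact_force: [-0.1, -0.2, 0.2]
gripper_width: 0.0876
[ 0.44995739 -0.20101327  0.05432423]
```

View pics/w2.png

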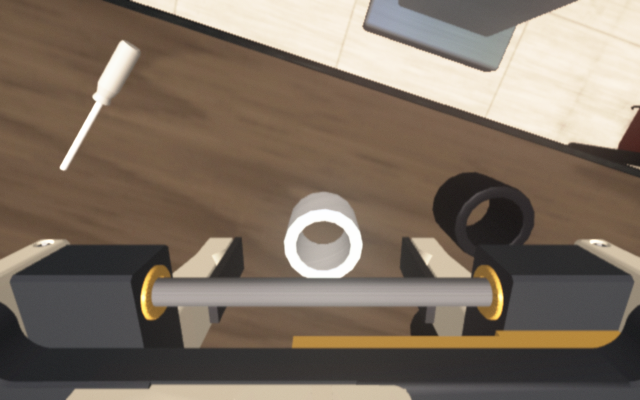

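View pics/d2c.png

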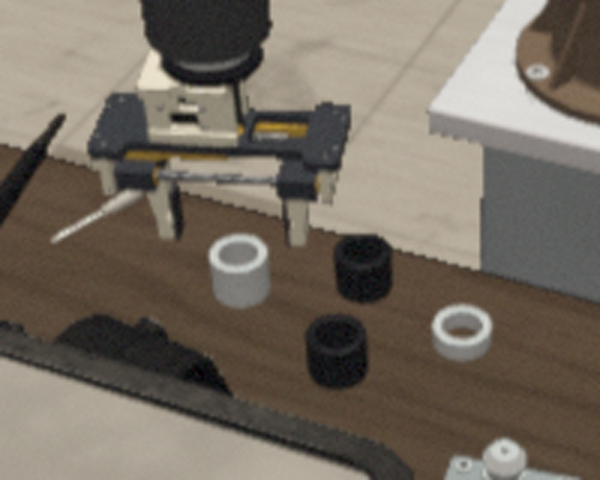

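```bash
cat >> h.py <<'E'
def bright(i,K,M,box,z,th=185):
    x0,y0,x1,y1=box; m=np.zeros(i.shape[:2],np.uint8); m[y0:y1,x0:x1]=(i.min(2)>th)[y0:y1,x0:x1]
    cs,h=cv2.findContours(m,cv2.RETR_CCOMP,cv2.CHAIN_APPROX_NONE)
    for c,hh in zip(cs,h[0]):
        if len(c)>25:
            e=cv2.fitEllipse(c); print(hh[3],np.round(e[0],1),np.round(e[1],1),(onz(K,M,e[0],z)*1000).round(1))
E
python3 - <<'E'
from h import *
for k in range(3): s=state();print(s['tcp_pos'],s['eef_rot'])
i,K,M=cap('wrist')
for th in (185,215): bright(i,K,M,(270,185,400,282),.04,th)
s=state();print(s['tcp_pos'],s['time_s'])
E
```

```text
[ 0.45191198 -0.20099054  0.05665904] [ 1.79980895e+02 -3.18946442e-03 -1.62872221e+02]
[ 0.45191198 -0.20099054  0.05665904] [ 1.79980895e+02 -3.18946442e-03 -1.62872221e+02]
[ 0.45191198 -0.20099054  0.05665904] [ 1.79980895e+02 -3.18946442e-03 -1.62872221e+02]
-1 [323.8 239.7] [71.1 76.4] [ 450.8 -200.3   40. ]
0 [323.9 240.3] [49.  54.3] [ 451.1 -200.2   40. ]
-1 [323.8 239.9] [70.  75.8] [ 450.9 -200.3   40. ]
0 [323.8 240.5] [50.2 55.3] [ 451.2 -200.2   40. ]
[ 0.45249224 -0.20088632  0.05721435] 2.65
```

```bash
python3 -m handwheel '[-0.1,0.05,-1.5,0,0,0, -0.1,0.05,-3.5,0,0,0, -0.1,0.05,-4.7,0,0,0, -0.1,0.05,-5,0,0,0, -0.1,0.05,-5,0,0,0, -0.1,0.05,-5,0,0,0]'
python3 -m handwheel '[0,0,0,0,0,0, 0,0,0,0,0,0, 0,0,0,0,0,0, 0,0,0,0,0,0, 0,0,0,0,0,0, 0,0,0,0,0,0, 0,0,0,0,0,0]' 200 30
python3 - <<'E'
from h import *
s=state();print(s['tcp_pos'],s['eef_rot'],s['gripper_width'],s['contact_force'])
i,K,M=cap('wrist','w3')
for th in (185,215): bright(i,K,M,(230,185,420,282),.04,th)
E
```

```text
time_s: 3.25
tcp_pos: [0.4523, -0.2005, 0.0083]
eef_rot: [-180.0, 0.2, -162.9]
contact_force: [-0.2, 0.2, 0.5]
gripper_width: 0.0877
time_s: 3.95
tcp_pos: [0.4522, -0.2005, 0.0083]
eef_rot: [-180.0, 0.2, -162.8]
contact_force: [-0.4, 1.1, 1.3]
gripper_width: 0.0479
[ 0.45222913 -0.2004915   0.00826109] [-1.79956172e+02  1.56558568e-01 -1.62848361e+02] 0.04788387744897307 [-0.42278786  1.07107135  1.26619809]
-1 [321.5 267.9] [56.5 88.2] [ 443.4 -203.7   40. ]
-1 [321.6 269.2] [56.8 87.4] [ 444.  -203.4   40. ]
```

View pics/w3.png

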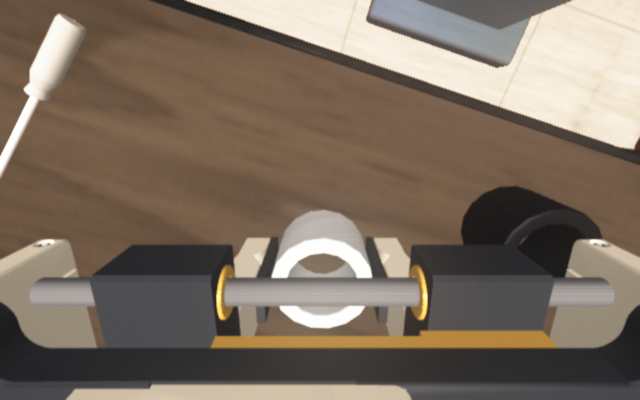

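```bash
python3 -m handwheel '[0,0,1,0,0,0, 0,0,3,0,0,0, 0,0,6,0,0,0, 0,0,10,0,0,0, 0,0,14,0,0,0, 0,0,18,0,0,0, 0,0,21,0,0,0, 0,0,22,0,0,0]'
python3 -m handwheel '[1,2,1,0,0,0, 3,5.5,2,0,0,0, 5,9.2,3,0,0,0, 7,13,3.5,0,0,0, 9,17,3.5,0,0,0, 11,21,3.5,0,0,0, 13,24.5,3.5,0,0,0, 14.5,27.5,3.5,0,0,0]'
python3 -m handwheel '[0.6,1,0,0,0,0, 1,2,0,0,0,0, 1.3,2.2,0,0,0,0, 1.3,2.2,0,0,0,0, 1.3,2.2,0,0,0,0]'
python3 - <<'E'
from h import *
s=state();print(s['tcp_pos'],s['eef_rot'],s['gripper_width'],s['contact_force'])
i,K,M=cap('wrist','w4'); cap('side','d4'); print(proj(K,M,[.6105,.096,.079]))
cv2.imwrite('pics/w4c.png',cv2.resize(i[100:360,200:440,::-1],None,fx=2.3,fy=2.3,interpolation=cv2.INTER_CUBIC))
E
```

```text
time_s: 4.8
tcp_pos: [0.4534, -0.2008, 0.2324]
eef_rot: [-179.8, 0.5, -162.8]
contact_force: [1.0, -0.9, -1.6]
gripper_width: 0.0477
time_s: 5.6
tcp_pos: [0.5985, 0.0762, 0.2664]
eef_rot: [-179.8, 0.4, -162.8]
contact_force: [0.5, -0.8, -1.9]
gripper_width: 0.0477
time_s: 6.1
tcp_pos: [0.6112, 0.0971, 0.2666]
eef_rot: [-179.8, 0.4, -162.8]
contact_force: [-0.3, 0.1, -1.4]
gripper_width: 0.0481
[0.61117991 0.09710566 0.26658997] [-179.82032193    0.35429646 -162.84803693] 0.04810623076602281 [-0.25388369  0.07515804 -1.36832402]
[321.61765286 174.79194318]
```

View pics/w4c.png

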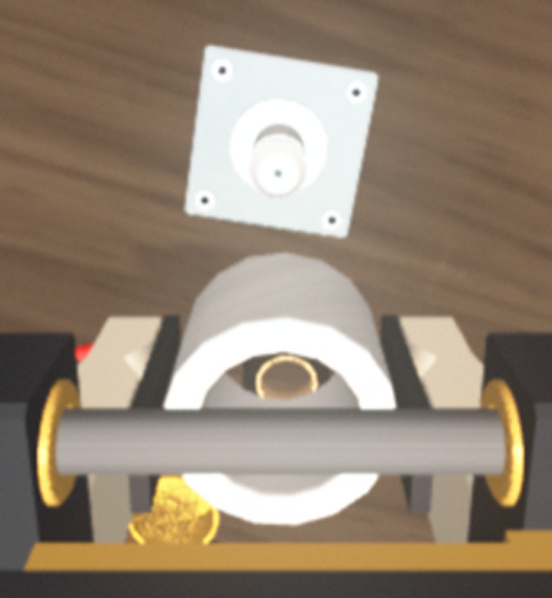

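View pics/d4.png

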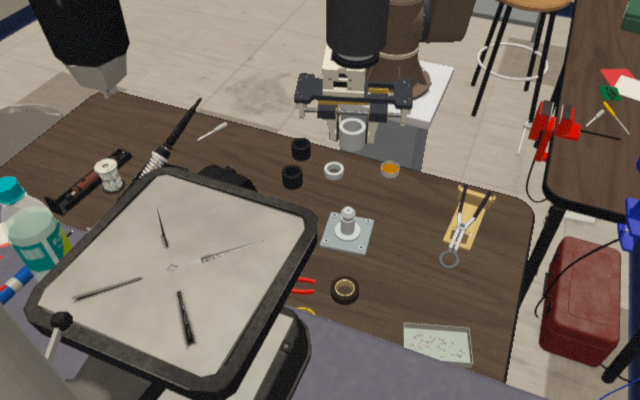

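The wrist crop shows the stub top dot at crop (278,174), i.e. pixel (321,176). The plate screws are at crop (222,70), (356,92), (332,220) and (204,200).

Run:
```python
from h import *
s=state();print(s['tcp_pos'],s['eef_rot'])
i,K,M=cap('wrist')
f=lambda p:(p[0]/2.3+200-.3,p[1]/2.3+100-.3)
print((onz(K,M,f((278,174)),.079)*1000).round(1))
print((onz(K,M,f((278,146)),.016)*1000).round(1))
P=np.array([onz(K,M,f(c),.0135)*1000 for c in [(222,70),(356,92),(332,220),(204,200)]]);print(P.round(1),P.mean(0).round(1))
# subpixel
g=cv2.cvtColor(i,cv2.COLOR_RGB2GRAY)
m=((g>215)*255).astype(np.uint8); m[:,:295]=0;m[:,350:]=0;m[:135]=0;m[195:]=0
ys,xs=np.nonzero(m); e=cv2.minEnclosingCircle(np.c_[xs,ys].astype(np.float32));print('flange',e, xs.min(),xs.max(),ys.min(),ys.max())
# sleeve held: top circle in tool frame: outer left/right/ bottom
```

```text
[0.61124475 0.09722711 0.26677836] [-179.82658608    0.37944157 -162.84975688]
[611.6  95.2  79. ]
[610.3  94.5  16. ]
[[579.1  52.1  13.5]
 [568.4 127.3  13.5]
 [643.7 138.3  13.5]
 [654.5  62.5  13.5]] [611.4  95.1  13.5]
flange ((322.0, 164.5), 39.99072265625) 295 349 135 194
```

Run:
```python
from h import *
s=state(); c=viewer.capture('wrist'); i=c['img'];mt=np.array(c['mount']);K=np.array(c['camera_matrix'])
print(mt.round(4).tolist())
g=i.min(2); Mi=np.linalg.inv(mt)
m=np.zeros(g.shape,np.uint8); m[235:335,262:382]=(g>170)[235:335,262:382]
m[275:309]=0
pts=[]
for r_ in list(range(258,275))+list(range(309,330)):
    x=np.nonzero(m[r_])[0]
    if len(x)>3: pts+= [(x.min(),r_),(x.max(),r_)]; print(r_,x.min(),x.max(),end='; ')
print()
for zt in (-.031,-.033):
  for ox in (0,.001,.002):
    q=np.array([proj(K,Mi,[ox+.024*np.cos(t),.024*np.sin(t),zt]) for t in np.linspace(0,6.28,400)])
    print(zt,ox,q.min(0).round(1),q.max(0).round(1))
```

```text
[[0.0018, -0.9554, -0.2954, 0.0806], [1.0, 0.0017, 0.0006, -0.0006], [-0.0001, -0.2954, 0.9554, -0.1573], [0.0, 0.0, 0.0, 1.0]]
258 262 381; 259 262 381; 260 277 366; 261 276 366; 262 276 367; 263 275 367; 264 275 368; 265 275 368; 266 274 369; 267 274 369; 268 274 370; 269 273 370; 270 273 370; 271 273 370; 272 272 370; 273 272 371; 274 272 371; 309 280 362; 310 281 362; 311 282 361; 312 283 360; 313 284 359; 314 285 358; 315 287 357; 316 288 355; 317 289 354; 318 290 352; 319 291 351; 320 293 349; 321 294 348; 322 297 347; 323 299 345; 324 302 342; 325 305 338; 326 307 334; 327 310 331; 
-0.031 0 [270.2 237.1] [374.6 328.5]
-0.031 0.001 [270.1 235. ] [374.7 326.8]
-0.031 0.002 [270.  232.9] [374.8 325. ]
-0.033 0 [269.5 239. ] [375.3 331.4]
-0.033 0.001 [269.4 236.9] [375.4 329.6]
-0.033 0.002 [269.3 234.7] [375.6 327.9]
```

```bash
python3 -m handwheel '[0.1,-0.12,-2,0,0.003,0, 0.1,-0.12,-5,0,0.007,0, 0.1,-0.12,-9,0,0.007,0, 0.1,-0.12,-13,0,0.007,0, 0.1,-0.12,-15.5,0,0.007,0, 0.1,-0.12,-16.3,0,0.007,0, 0.1,-0.12,-16.3,0,0.007,0, 0.1,-0.12,-16.3,0,0.007,0]'
python3 - <<'E'
from h import *
s=state();print(s['tcp_pos'],s['eef_rot'],s['gripper_width'],s['contact_force'])
for n in ('side','scene','wrist'):
    i,K,M=cap(n,n+'5')
    for z in (.079,): print(n,proj(K,M,[.6114,.0957,z]),proj(K,M,[.6114,.0957,.135]))
a=cv2.imread('pics/side5.png');b=cv2.imread('pics/scene5.png')
A=cv2.resize(a[140:260,280:410],(520,480),interpolation=cv2.INTER_CUBIC);B=cv2.resize(b[150:245,265:325],(303,480),interpolation=cv2.INTER_CUBIC)
cv2.imwrite('pics/c5.png',np.hstack([A,B])[:, :800])
E
```

```text
time_s: 7.1
tcp_pos: [0.6135, 0.0965, 0.1054]
eef_rot: [-179.9, 0.1, -162.8]
contact_force: [1.4, -0.0, -1.9]
gripper_width: 0.0476
[0.61345382 0.09650667 0.1054281 ] [-1.79935654e+02  1.32017263e-01 -1.62820841e+02] 0.047575085208496154 [ 1.38075332 -0.02540741 -1.91707294]
side [347.66675256 209.68818128] [348.40436422 190.51120394]
scene [295.60519931 199.94778522] [295.47335816 182.64589764]
wrist [321.7191586  230.91364924] [321.71562967 278.78862354]
```

View pics/c5.png

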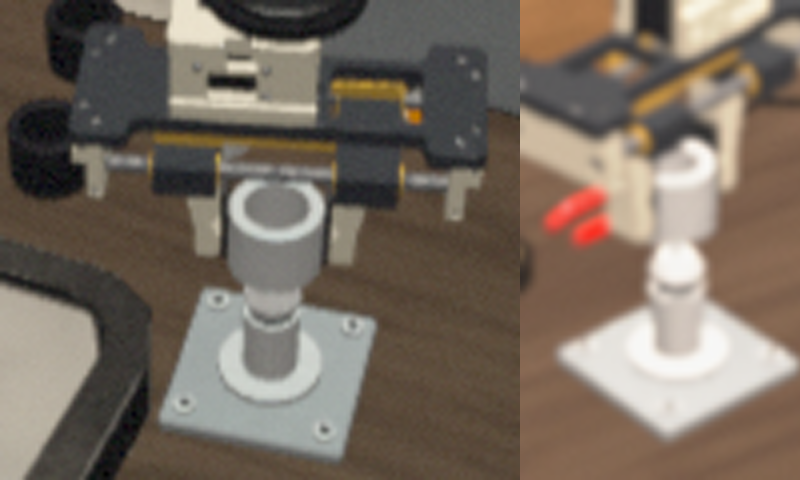

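View pics/wrist5.png

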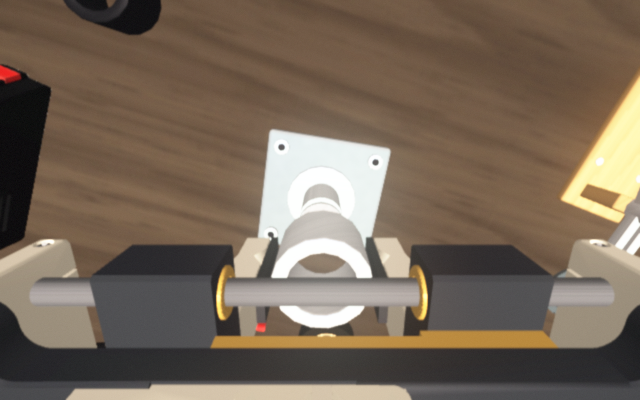

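```bash
python3 -m handwheel '[-0.12,-0.05,0,0,0.002,0, -0.12,-0.05,-0.5,0,0.002,0, -0.12,-0.05,-1,0,0.002,0, -0.12,-0.05,-1.5,0,0.002,0, -0.12,-0.05,-2,0,0.002,0, -0.12,-0.05,-2.5,0,0.002,0, -0.12,-0.05,-2.7,0,0.002,0, -0.12,-0.05,-2.7,0,0.002,0]'
python3 - <<'E'
from h import *
s=state();print(s['tcp_pos'],s['eef_rot'],s['contact_force'])
i,K,M=cap('side','d6');i2,_,_=cap('wrist','w6')
A=cv2.resize(i[140:260,280:410,::-1],(520,480),interpolation=cv2.INTER_CUBIC)
B=cv2.resize(i2[120:340,260:385,::-1],(273,480),interpolation=cv2.INTER_CUBIC)
cv2.imwrite('pics/c6.png',np.hstack([A,B]))
E
```

```text
time_s: 8.05
tcp_pos: [0.6119, 0.0961, 0.078]
eef_rot: [-180.0, 0.0, -162.8]
contact_force: [0.6, 0.6, -0.8]
gripper_width: 0.0477
[0.61189284 0.09605572 0.07799873] [-1.79986310e+02  6.63842877e-03 -1.62827894e+02] [ 0.62628114  0.64105678 -0.83110706]
```

View pics/c6.png

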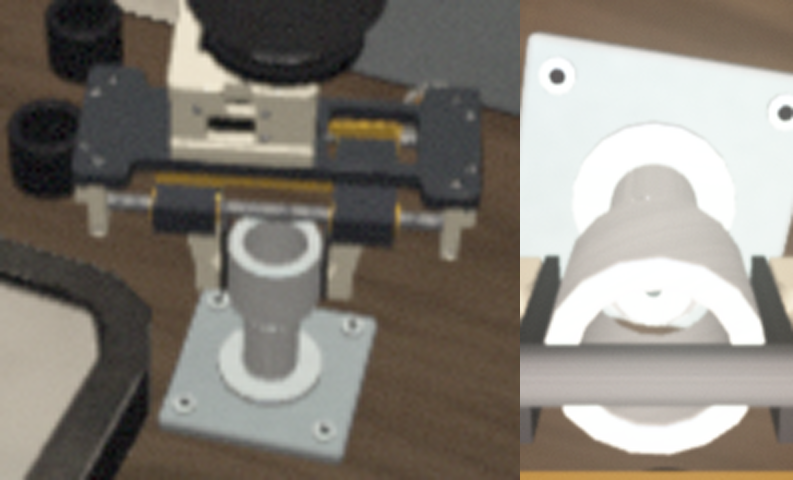

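```bash
python3 -m handwheel '[0.02,0,-0.3,0,0,0, 0.02,0,-0.6,0,0,0, 0.02,0,-0.9,0,0,0, 0.02,0,-1.2,0,0,0, 0.02,0,-1.5,0,0,0, 0.02,0,-1.8,0,0,0, 0.02,0,-1.8,0,0,0]'
python3 -c "
from h import *
s=state();print(s['tcp_pos'],s['eef_rot'],s['contact_force'],s['moment'])"
```

```text
time_s: 8.85
tcp_pos: [0.612, 0.096, 0.0599]
eef_rot: [-180.0, 0.0, -162.8]
contact_force: [-1.2, -1.2, -2.6]
gripper_width: 0.048
[0.61202657 0.09601943 0.0598884 ] [-1.79990410e+02  4.03049177e-04 -1.62838194e+02] [-1.18910283 -1.23215574 -2.64753161] [-0.38799357  0.34019064 -0.05135782]
```

```bash
python3 -m handwheel '[0,0,-0.4,0,0,0, 0,0,-0.9,0,0,0, 0,0,-1.4,0,0,0, 0,0,-1.9,0,0,0, 0,0,-2.4,0,0,0, 0,0,-2.9,0,0,0, 0,0,-3.2,0,0,0, 0,0,-3.2,0,0,0]'
python3 -c "
from h import *
s=state();print(s['tcp_pos'],s['eef_rot'],s['contact_force'],s['moment'])"
```

```text
time_s: 9.65
tcp_pos: [0.6119, 0.0961, 0.0272]
eef_rot: [-180.0, -0.0, -162.8]
contact_force: [-1.0, -1.4, -1.4]
gripper_width: 0.0476
[0.61188125 0.09606564 0.02721703] [-1.79992279e+02 -2.92574380e-02 -1.62837650e+02] [-0.97081533 -1.35774202 -1.42901783] [-0.27821996  0.33461753  0.04387073]
```

```bash
python3 -m handwheel '[0,0,-0.1,0,0,0, 0,0,-0.2,0,0,0, 0,0,-0.28,0,0,0, 0,0,-0.34,0,0,0, 0,0,-0.34,0,0,0]'
python3 -m handwheel '[0,0,0,0,0,0, 0,0,0,0,0,0, 0,0,0,0,0,0, 0,0,0,0,0,0]' 0
python3 - <<'E'
from h import *
s=state();print(s['tcp_pos'],s['gripper_width'],s['contact_force'])
i,K,M=cap('side','d7');i2,_,_=cap('wrist','w7')
A=cv2.resize(i[140:260,280:410,::-1],(520,480),interpolation=cv2.INTER_CUBIC)
B=cv2.resize(i2[120:340,260:385,::-1],(273,480),interpolation=cv2.INTER_CUBIC)
cv2.imwrite('pics/c7.png',np.hstack([A,B]))
E
```

```text
time_s: 10.15
tcp_pos: [0.6119, 0.096, 0.0243]
eef_rot: [-180.0, -0.0, -162.8]
contact_force: [-3.7, -2.2, 3.6]
gripper_width: 0.0476
time_s: 10.55
tcp_pos: [0.6122, 0.0963, 0.0244]
eef_rot: [-180.0, 0.0, -162.8]
contact_force: [-0.3, -0.0, 0.5]
gripper_width: 0.0743
[0.61221273 0.09625335 0.02437068] 0.07425401477642088 [-0.32894935 -0.03517293  0.4758244 ]
```

View pics/c7.png

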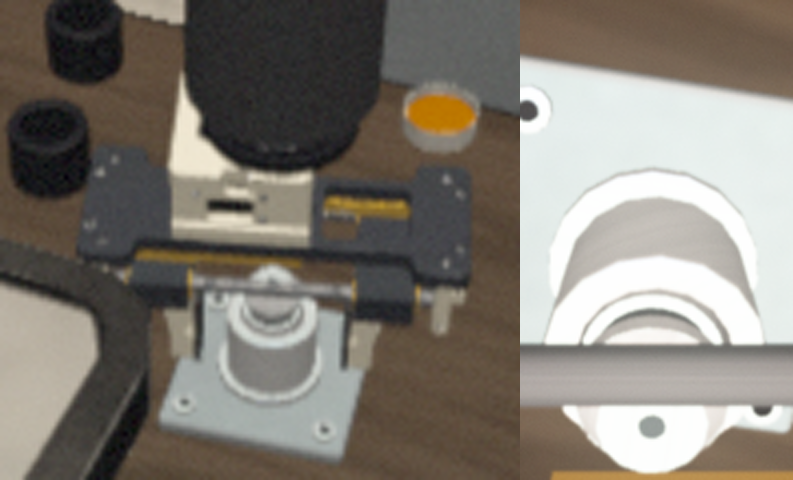

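The sleeve is home and released: the contact came at the expected height. I retreat straight up.

```bash
python3 -m handwheel '[0,0,0,0,0,0, 0,0,1,0,0,0, 0,0,3,0,0,0, 0,0,6,0,0,0, 0,0,10,0,0,0, 0,0,14,0,0,0, 0,0,18,0,0,0, 0,0,21,0,0,0]'
python3 -m handwheel '[0,0,2,0,0,0, 0,0,3.3,0,0,0, 0,0,3.3,0,0,0]'
python3 - <<'E'
from h import *
s=state();print(s['tcp_pos'],s['eef_rot'],s['gripper_width'],s['contact_force'])
i2,K,M=cap('wrist','w8');i,_,_=cap('side','d8')
f=proj(K,M,[.6114,.0957,.079]);print(f)
A=cv2.resize(i[140:260,280:410,::-1],(416,384),interpolation=cv2.INTER_CUBIC)
B=cv2.resize(i2[120:240,265:385,::-1],(384,384),interpolation=cv2.INTER_CUBIC)
cv2.imwrite('pics/c8.png',np.hstack([A,B]))
E
```

```text
time_s: 11.45
tcp_pos: [0.6126, 0.0961, 0.2384]
eef_rot: [-180.0, 0.2, -162.8]
contact_force: [0.0, 0.0, -0.1]
gripper_width: 0.0878
time_s: 11.75
tcp_pos: [0.6132, 0.0963, 0.2737]
eef_rot: [180.0, 0.4, -162.8]
contact_force: [-0.3, -0.3, -0.2]
gripper_width: 0.0875
[0.61319808 0.09628284 0.27372311] [ 179.99455354    0.41182845 -162.81383146] 0.08746470681316021 [-0.32663074 -0.30666131 -0.23890076]
[321.8138083  172.42219904]
```

View pics/c8.png

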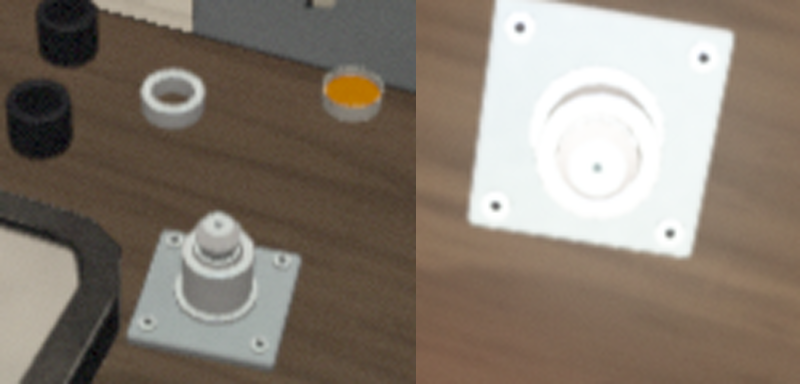

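View pics/w8.png

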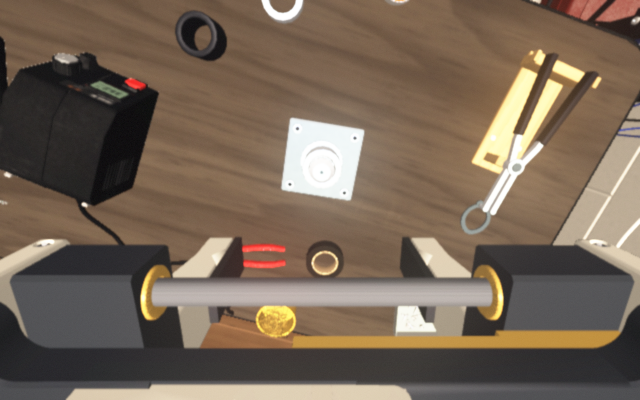

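The sleeve sits centred on the flange in both views. The ring is at wrist (475,219), the pliers' pivot at (516,167), and the handle ends near (550,57) and (593,76). Now the pliers' pose.

Run:
```python
from h import *
i,K,M=cap('wrist','w9')
cv2.imwrite('pics/w9c.png',cv2.resize(i[40:240,450:610,::-1],None,fx=3,fy=3,interpolation=cv2.INTER_CUBIC))
for n,p,z in [('ring',(475,219),.033),('pivot',(516,167.5),.052),('hL',(550,57),.054),('hR',(593,76),.054)]: print(n,(onz(K,M,p,z)*1000).round(1))
```

```text
ring [618.3 313.7  33. ]
pivot [538.4 320.5  52. ]
hL [417.  296.6  54. ]
hR [420. 352.  54.]
```

View pics/w9c.png

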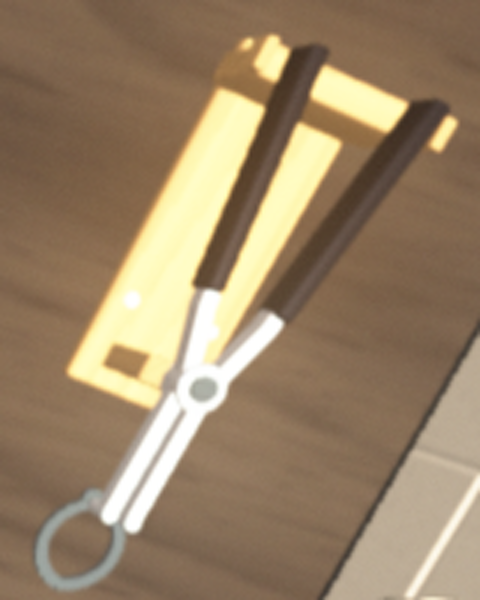

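```bash
python3 -m handwheel '[-1,1.8,0,0,0,-0.02, -3,5.2,0,0,0,-0.07, -5,8.7,0,0,0,-0.12, -7,12.2,0,0,0,-0.18, -9,15.7,-1,0,0,-0.24, -11,19.2,-2,0,0,-0.3, -12.4,21.8,-3,0,0,-0.34, -12.9,22.6,-3.4,0,0,-0.35]' 0
python3 -m handwheel '[0,0,0,0,0,0, 0,0,0,0,0,0]'
python3 - <<'E'
from h import *
s=state();print(s['tcp_pos'],s['eef_rot'],s['gripper_width'],s['contact_force'])
i,K,M=cap('wrist','w10')
E
```

```text
time_s: 12.7
tcp_pos: [0.4807, 0.3235, 0.2331]
eef_rot: [-179.8, -0.1, 177.2]
contact_force: [0.5, -0.1, -0.4]
gripper_width: 0.0877
time_s: 12.9
tcp_pos: [0.4805, 0.3228, 0.2321]
eef_rot: [-179.7, -0.2, 177.2]
contact_force: [0.1, 0.4, 0.1]
gripper_width: 0.0876
[0.48050785 0.32282376 0.23212469] [-1.79734484e+02 -1.59172209e-01  1.77234366e+02] 0.08758824595252464 [0.10402297 0.35067243 0.09623211]
```

View pics/w10.png

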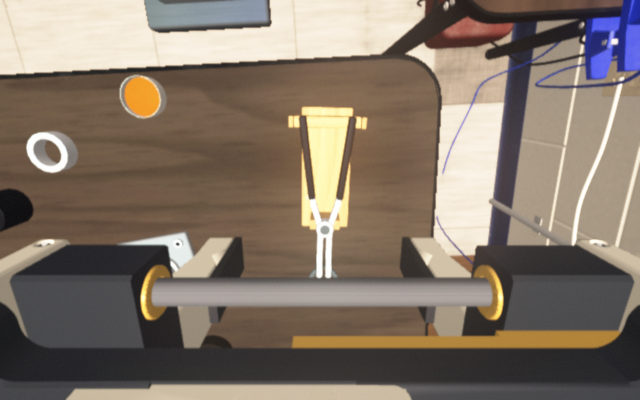

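Run:
```python
from h import *
i,K,M=cap('wrist'); s=state();print(s['tcp_pos'],s['eef_rot'])
cv2.imwrite('pics/w10c.png',cv2.resize(i[95:285,270:380,::-1],None,fx=3.1,fy=3.1,interpolation=cv2.INTER_CUBIC))
g=i.max(2)
m=(g<85).astype(np.uint8); m[:105]=0;m[215:]=0;m[:,:285]=0;m[:,370:]=0
n,l,st,c=cv2.connectedComponentsWithStats(m)
for k in range(1,n):
    if st[k,4]>60:
        ys,xs=np.nonzero(l==k); P=np.array([onz(K,M,(a,b),.054)[:2]*1000 for a,b in zip(xs,ys)])
        mu=P.mean(0);u,S,v=np.linalg.svd(P-mu,full_matrices=False); d=v[0]*np.sign(v[0][0]); t=(P-mu)@d
        print(st[k],mu.round(1),np.degrees(np.arctan2(d[1],d[0])).round(2),'ends',(mu+d*t.min()).round(1),(mu+d*t.max()).round(1))
print('pivot',(onz(K,M,(325,230),.054)*1000).round(1))
```

```text
[0.48121659 0.32256245 0.23305861] [-1.79812183e+02 -9.35458711e-02  1.77151407e+02]
pivot [541.9 322.6  54. ]
```

View pics/w10c.png

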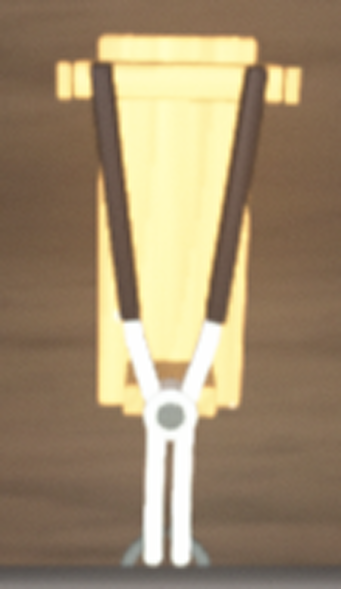

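Run:
```python
from h import *
i,K,M=cap('wrist'); s=state();print(s['tcp_pos'],s['eef_rot'])
f=lambda p:(p[0]/3.1+270-.3,p[1]/3.1+95-.3)
Q={n:onz(K,M,f(p),.054)[:2]*1000 for n,p in dict(Lb=(102,66),Lf=(130,320),Rb=(256,68),Rf=(215,320),piv=(170.5,414)).items()}
for k,v in Q.items(): print(k,v.round(1))
b=(Q['Lb']+Q['Rb'])/2; fr=(Q['Lf']+Q['Rf'])/2
for d in (fr-b,Q['piv']-b): print(np.degrees(np.arctan2(d[1],d[0])),np.linalg.norm(d))
yaw=np.arctan2(*(Q['piv']-b)[::-1]);u=np.array([np.cos(yaw),np.sin(yaw)])
print('origin from b',b+75*u,'piv',Q['piv']-55*u,'fr',fr-15*u)
```

```text
[0.48134543 0.32261674 0.23331007] [-1.79839843e+02 -7.49225164e-02  1.77132156e+02]
Lb [413.8 305.1]
Lf [503.  309.4]
Rb [416.9 356.5]
Rf [504.4 340. ]
piv [540.2 322.3]
-3.949580246304503 88.51983086989891
-3.8771502716020305 125.1165618374653
origin from b [490.1998083  325.71786898] piv [485.32754675 326.0480744 ] fr [488.71538974 325.7063135 ]
```

```bash
python3 -m handwheel '[0.2,0.1,-2,0,0,-0.01, 0.4,0.3,-5,0,0,-0.018, 0.6,0.35,-8.5,0.003,0,-0.018, 0.6,0.35,-11.5,0.003,0,-0.018, 0.6,0.35,-13.5,0.003,0,-0.018, 0.6,0.35,-14.5,0.003,0,-0.018, 0.6,0.35,-14.5,0.003,0,-0.018]'
python3 - <<'E'
from h import *
i,K,M=cap('wrist','w11'); s=state();print(s['tcp_pos'],s['eef_rot'],s['contact_force'])
cap('side','d11');a=cv2.imread('pics/d11.png');cv2.imwrite('pics/d11c.png',cv2.resize(a[100:290,370:560],(570,570),interpolation=cv2.INTER_CUBIC))
E
```

```text
time_s: 13.75
tcp_pos: [0.4874, 0.3251, 0.0874]
eef_rot: [-179.9, -0.2, 176.0]
contact_force: [-0.8, -0.3, -0.1]
gripper_width: 0.0875
[0.48788862 0.32571719 0.08860182] [-1.79992708e+02 -7.75728089e-02  1.76067693e+02] [0.01860869 0.11971844 0.63874539]
```

View pics/w11.png

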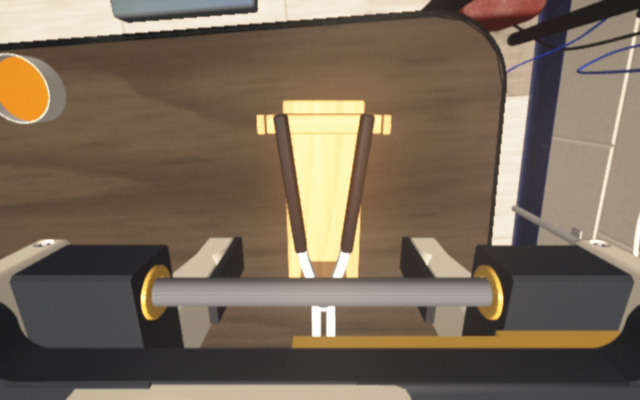

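View pics/d11c.png

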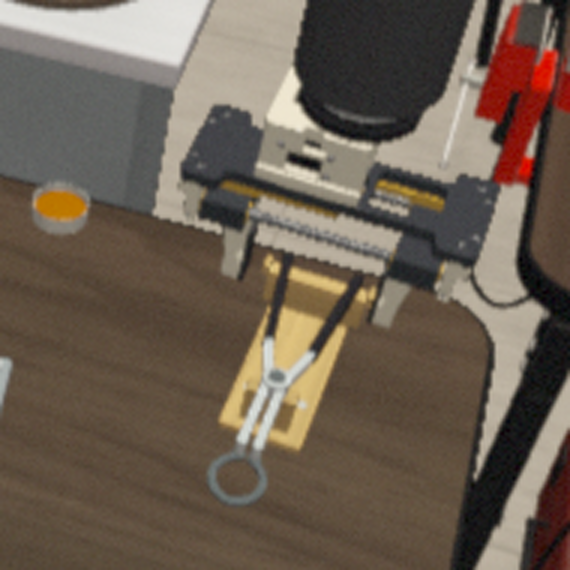

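Run:
```python
from h import *
i,K,M=cap('wrist'); s=state();print(s['tcp_pos'],s['eef_rot'])
Q={n:onz(K,M,p,.054)[:2]*1000 for n,p in dict(Lb=(282.5,117),Lf=(302.5,252),Rb=(367,117),Rf=(348,252)).items()}
for k,v in Q.items(): print(k,v.round(1))
b=(Q['Lb']+Q['Rb'])/2; fr=(Q['Lf']+Q['Rf'])/2;d=fr-b
yaw=np.arctan2(d[1],d[0]);u=np.array([np.cos(yaw),np.sin(yaw)])
print(np.degrees(yaw),np.linalg.norm(d),b+75*u,fr-15*u)
```

```text
[0.48822816 0.32656537 0.08974013] [ 1.79897039e+02 -4.54410836e-05  1.76097424e+02]
Lb [415.1 307.4]
Lf [504.2 311.8]
Rb [418.4 357.5]
Rf [506.3 342.6]
-3.415138140726177 88.65296956387587 [491.58907493 327.99038622] [490.24443666 328.07062899]
```

```bash
python3 -m handwheel '[0.1,0.08,-1,0,0,0, 0.1,0.08,-2.5,0,0,0, 0.1,0.08,-4,0,0,0, 0.1,0.08,-5.3,0,0,0, 0.1,0.08,-6,0,0,0, 0.1,0.08,-6.2,0,0,0, 0.1,0.08,-6.2,0,0,0, 0.1,0.08,-6.2,0,0,0]'
python3 - <<'E'
from h import *
i,K,M=cap('wrist','w12'); s=state();print(s['tcp_pos'],s['eef_rot'],s['contact_force'])
E
```

```text
time_s: 14.7
tcp_pos: [0.4895, 0.3277, 0.0283]
eef_rot: [179.9, 0.0, 176.1]
contact_force: [0.0, -0.2, 0.8]
gripper_width: 0.0877
[0.48953887 0.32771493 0.02835087] [1.79851347e+02 3.77128425e-02 1.76104227e+02] [0.21970024 0.35758153 0.38243552]
```

View pics/w12.png

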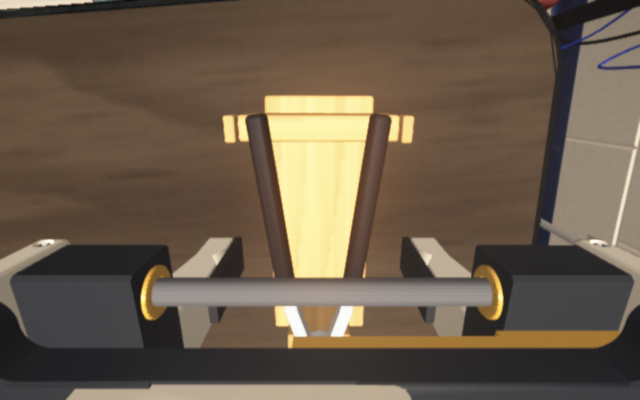

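```bash
python3 -m handwheel '[0,-0.1,0,-0.002,0,0, 0,-0.1,0,-0.002,0,0, 0,-0.1,0,-0.002,0,0, 0,-0.1,0,-0.002,0,0, 0,-0.1,0,-0.002,0,0, 0,-0.1,0,-0.002,0,0, 0,-0.1,0,-0.002,0,0, 0,-0.1,0,-0.002,0,0]' 255 40
python3 -m handwheel '[0,0,0,0,0,0, 0,0,0,0,0,0, 0,0,0,0,0,0, 0,0,0,0,0,0]'
python3 - <<'E'
from h import *
i,K,M=cap('wrist','w13'); s=state();print(s['tcp_pos'],s['eef_rot'],s['contact_force'],s['gripper_width'])
cap('side','d13');a=cv2.imread('pics/d13.png');cv2.imwrite('pics/d13c.png',cv2.resize(a[130:290,390:550],(570,570),interpolation=cv2.INTER_CUBIC))
E
```

```text
time_s: 15.55
tcp_pos: [0.4894, 0.3267, 0.0283]
eef_rot: [180.0, 0.0, 176.1]
contact_force: [-1.5, -0.5, 1.8]
gripper_width: 0.029
time_s: 15.95
tcp_pos: [0.4894, 0.3267, 0.0283]
eef_rot: [180.0, 0.0, 176.1]
contact_force: [0.0, -0.1, 1.2]
gripper_width: 0.0283
[0.4894004  0.32668144 0.0283512 ] [1.79972474e+02 3.46741336e-02 1.76103852e+02] [-1.63496079  0.41457428  0.94758078] 0.02822229145585455
```

View pics/w13.png

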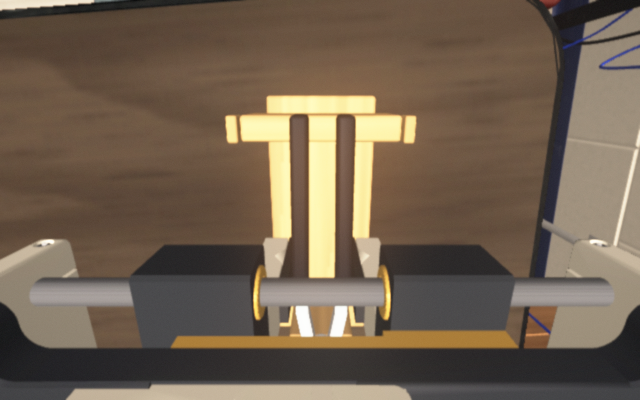

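View pics/d13c.png

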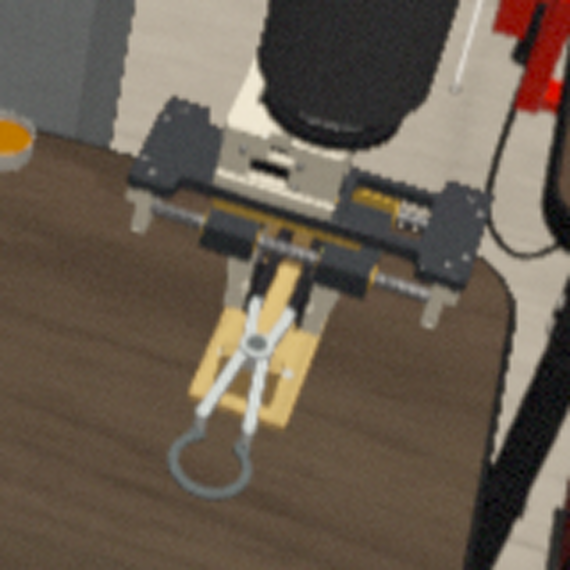

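Both handles are parallel between the pads and the ring is visibly spread. Now I lift straight up.

```bash
python3 -m handwheel '[0,0,0.3,0,0,0, 0,0,0.8,0,0,0, 0,0,1.6,0,0,0, 0,0,3,0,0,0, 0,0,5,0,0,0, 0,0,7.5,0,0,0, 0,0,9.5,0,0,0, 0,0,10.5,0,0,0]'
python3 -m handwheel '[0,0,0,0,0,0, 0,0,0,0,0,0]'
python3 - <<'E'
from h import *
s=state();print(s['tcp_pos'],s['eef_rot'],s['contact_force'],s['gripper_width'])
for n in ('side','scene','wrist'):
    i,K,M=cap(n,n+'14'); print(n,proj(K,M,np.array(s['tcp_pos'])+[.137,-.009,.005]))
E
```

```text
time_s: 16.85
tcp_pos: [0.4901, 0.3274, 0.136]
eef_rot: [179.8, 0.2, 176.1]
contact_force: [-0.0, 0.3, -2.1]
gripper_width: 0.0279
time_s: 17.05
tcp_pos: [0.49, 0.3273, 0.1359]
eef_rot: [179.8, 0.2, 176.1]
contact_force: [0.0, -1.1, -2.3]
gripper_width: 0.0284
[0.48996357 0.32730517 0.13588459] [1.79801459e+02 1.56166272e-01 1.76107751e+02] [ 0.01455215 -1.08524325 -2.31846408] 0.02835976992527696
side [457.87763708 226.04103112]
scene [215.55274054 202.01690127]
wrist [323.18067818 444.24602162]
```

View pics/side14.png

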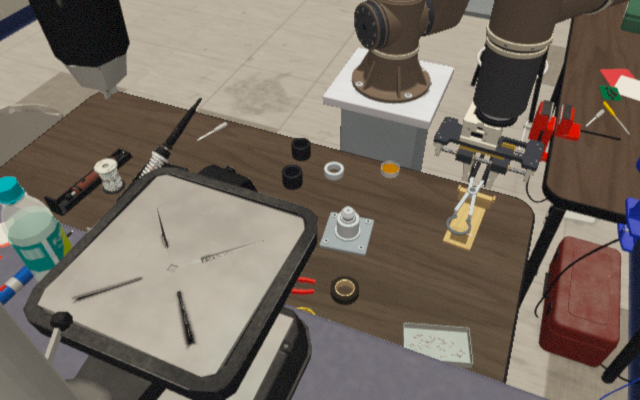

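View pics/scene14.png

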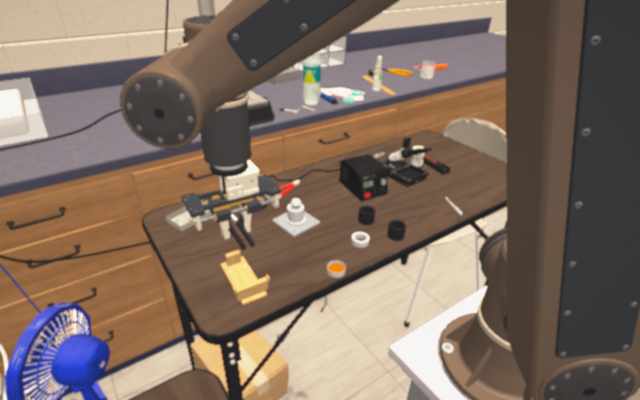

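View pics/wrist14.png

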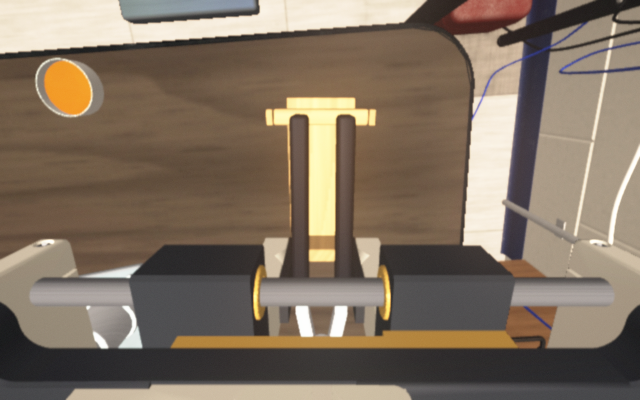

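```bash
python3 -c "
from h import *
print(state()['joints'].round(1))"
python3 -m handwheel '[0.5,-0.4,0.5,0,0,-0.04, 1.3,-1,1.5,0,0,-0.12, 2.2,-1.7,2,0,0,-0.22, 3,-2.4,2.5,0,0,-0.32, 3.8,-3,2.5,0,0,-0.42, 4.6,-3.6,2.5,0,0,-0.52, 5.4,-4.2,2.5,0,0,-0.62, 6.2,-4.8,2.5,0,0,-0.72]'
```

```text
[  52.8   16.7  -17.7    0.   -55.4 -146.7]
time_s: 18.0
tcp_pos: [0.5643, 0.2641, 0.1583]
eef_rot: [179.7, -2.2, 136.8]
contact_force: [-0.1, -0.2, -1.9]
gripper_width: 0.0281
```

```bash
python3 -c "
from h import *
s=state();print(s['joints'].round(1),s['qd'].round(1),s['tcp_pos'],s['eef_rot'],s['time_s'])"
```

```text
[  41.6   18.9  -10.1   -2.5  -60.9 -173.6] [-35.5  10.3  20.9 -19.3 -10.2  -1.9] [0.56434115 0.26412998 0.15829917] [179.66673132  -2.16348805 136.78788616] 18.0
```

Joint 6 hit its limit at -173.6° in that direction, which left a slight tilt. I'll go the other way and point the pliers to about +50°, which also keeps both fixed cameras' view clear. Levelling comes first.

```bash
python3 -m handwheel '[0,-0.5,0,0,0,0.03, 0,-1,0.3,-0.01,-0.008,0.08, 0,-1.5,0.6,-0.02,-0.016,0.14, 0,-2.2,1,-0.03,-0.0235,0.2, 0,-2.2,1,-0.03,-0.0235,0.2, 0,-2.2,1,-0.03,-0.0235,0.2]'
python3 -c "
from h import *
s=state();print(s['joints'].round(1),s['qd'].round(1),s['tcp_pos'],s['eef_rot'],s['time_s'],s['gripper_width'])"
```

```text
time_s: 18.6
tcp_pos: [0.5644, 0.242, 0.1681]
eef_rot: [-179.8, -0.1, 148.1]
contact_force: [0.3, -0.0, -2.1]
gripper_width: 0.028
[  41.4   17.5  -11.8   -0.   -61.  -163.3] [ 0.2  0.2  0.1 -0.1  0.2  0.2] [0.56441728 0.24201809 0.16806727] [-1.79781558e+02 -7.81436588e-02  1.48070074e+02] 18.6 0.027973938255324196
```

```bash
python3 -m handwheel '[-0.1,-0.7,0,0,0,0.04, -0.4,-2,0,0,0,0.12, -0.7,-4,0,0,0,0.22, -1.1,-6,0,0,0,0.32, -1.4,-8,0,0,0,0.42, -1.7,-10,0,0,0,0.53, -2,-12,0,0,0,0.63, -2.2,-13,0,0,0,0.7]'
python3 -m handwheel '[-0.2,-1,0,0,0,0.06, -0.5,-3,0,0,0,0.16, -0.8,-5,0,0,0,0.27, -1.1,-7,0,0,0,0.38, -1.4,-9,0,0,0,0.5, -1.6,-10.5,0,0,0,0.6, -1.7,-11.5,0,0,0,0.65, -1.7,-11.5,0,0,0,0.65]'
python3 -m handwheel '[0,0,0,0,0,0]'
python3 -c "
from h import *
s=state();print(s['joints'].round(1),s['qd'].round(1),s['tcp_pos'],s['eef_rot'],s['time_s'],s['gripper_width'])"
```

```text
time_s: 19.4
tcp_pos: [0.542, 0.1108, 0.1678]
eef_rot: [-179.8, -0.1, -171.8]
contact_force: [-0.4, 0.0, -1.9]
gripper_width: 0.0283
time_s: 20.2
tcp_pos: [0.5249, -0.005, 0.1676]
eef_rot: [-179.8, -0.1, -134.7]
contact_force: [0.3, 0.6, -2.1]
gripper_width: 0.0283
time_s: 20.3
tcp_pos: [0.525, -0.0049, 0.1675]
eef_rot: [-179.8, -0.1, -134.8]
contact_force: [-0.0, 0.5, -2.4]
gripper_width: 0.0279
[ 21.1   9.2 -23.1   0.3 -57.7 -66. ] [-0.4  0.2 -0.  -0.2 -0.1  0. ] [ 0.52501078 -0.00493316  0.16748816] [-1.79826333e+02 -1.29530753e-01 -1.34841705e+02] 20.3 0.02788118641151225
```

Run:
```python
from h import *
s=state()
for n,b in (('side',(150,110)),('scene',(140,245))):
    i,K,M=cap(n,n+'15'); p=proj(K,M,[.612,.0957,.12]).round().astype(int); print(n,p)
    x0,y0=p[0]-60,p[1]-55
    if n=='side': A=cv2.resize(i[y0:y0+120,x0:x0+120,::-1],(400,400),interpolation=cv2.INTER_CUBIC)
    else: B=cv2.resize(i[y0:y0+120,x0:x0+120,::-1],(400,400),interpolation=cv2.INTER_CUBIC)
    print(x0,y0)
cv2.imwrite('pics/c15.png',np.hstack([A,B]))
```

```text
side [348 196]
288 141
scene [295 187]
235 132
```

View pics/c15.png

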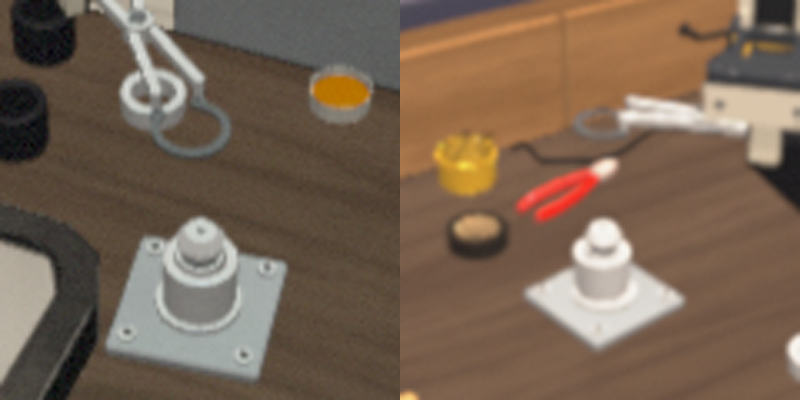

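View pics/scene15.png

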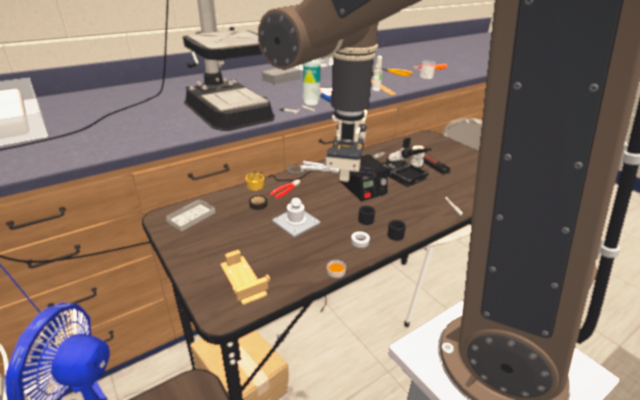

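Run:
```python
from h import *
s=state();print(s['tcp_pos'])
k=120/400
i,K,M=cap('side'); p=(288+190*k-.3,141+127*k-.3)
for z in (.165,.172,.179): print('side',(onz(K,M,p,z)*1000).round(1))
i2,K2,M2=cap('scene'); p2=(235+(208)*k-.3,132+123*k-.3)
for z in (.165,.172,.179): print('scene',(onz(K2,M2,p2,z)*1000).round(1))
for n,KK,MM,x0,y0 in (('side',K,M,288,141),('scene',K2,M2,235,132)):
  for c in ([.6219,.0926,.172],[.6114,.0957,.172]):
    q=np.array([proj(KK,MM,np.array(c)+[.023*np.cos(t),.023*np.sin(t),0]) for t in np.linspace(0,6.28,200)])
    print(n,c,((q.min(0)-[x0,y0]+.3)/k).round(),((q.max(0)-[x0,y0]+.3)/k).round())
```

```text
[ 0.52495349 -0.0046798   0.16745416]
side [612.3  87.4 165. ]
side [619.2  89.9 172. ]
side [626.2  92.5 179. ]
scene [629.9  78.9 165. ]
scene [618.8  85.7 172. ]
scene [607.8  92.5 179. ]
side [0.6219, 0.0926, 0.172] [153. 104.] [232. 159.]
side [0.6114, 0.0957, 0.172] [165.  94.] [244. 149.]
scene [0.6219, 0.0926, 0.172] [170. 110.] [227. 137.]
scene [0.6114, 0.0957, 0.172] [173. 116.] [231. 144.]
```

```bash
python3 -m handwheel '[-0.2,0.1,-0.5,0.001,0,0, -0.5,0.2,-1.5,0.004,0,0, -0.98,0.41,-3,0.004,0,0, -0.98,0.41,-4.5,0.004,0,0, -0.98,0.41,-5.8,0.004,0,0, -0.98,0.41,-6.8,0.004,0,0, -0.98,0.41,-7.2,0.004,0,0, -0.98,0.41,-7.2,0.004,0,0]'
python3 -m handwheel '[0,0,0,0,0,0, 0,0,0,0,0,0]'
cat > look.py <<'E'
from h import *
import sys
t=sys.argv[1]
s=state();print(s['tcp_pos'],s['eef_rot'],s['contact_force'],s['moment'],s['gripper_width'])
# average of 3 frames to cut noise
out=[]
for n in ('side','scene'):
    I=np.mean([cap(n)[0].astype(float) for _ in range(3)],0).astype(np.uint8); _,K,M=cap(n)
    p=proj(K,M,[.6114,.0957,.085]).round().astype(int); x0,y0=p[0]-30,p[1]-36; print(n,x0,y0)
    np.save(f'pics/{t}_{n}.npy',I)
    out.append(cv2.resize(I[y0:y0+72,x0:x0+60,::-1],(400,480),interpolation=cv2.INTER_CUBIC))
cv2.imwrite(f'pics/{t}.png',np.hstack(out))
E
python3 look.py c16
```

```text
time_s: 21.3
tcp_pos: [0.5147, -0.0005, 0.0948]
eef_rot: [180.0, -0.0, -134.7]
contact_force: [-0.2, -0.2, -1.8]
gripper_width: 0.0285
time_s: 21.5
tcp_pos: [0.5151, -0.0004, 0.0953]
eef_rot: [-180.0, 0.0, -134.7]
contact_force: [1.6, -1.2, -1.7]
gripper_width: 0.0286
[ 5.15075699e-01 -4.27670214e-04  9.53023334e-02] [-1.79992176e+02  1.91467159e-03 -1.34687421e+02] [ 1.57078294 -1.22935171 -1.74805905] [0.07318105 0.03660032 0.00909304] 0.02855556272646282
side 318 172
scene 266 162
```

View pics/c16.png

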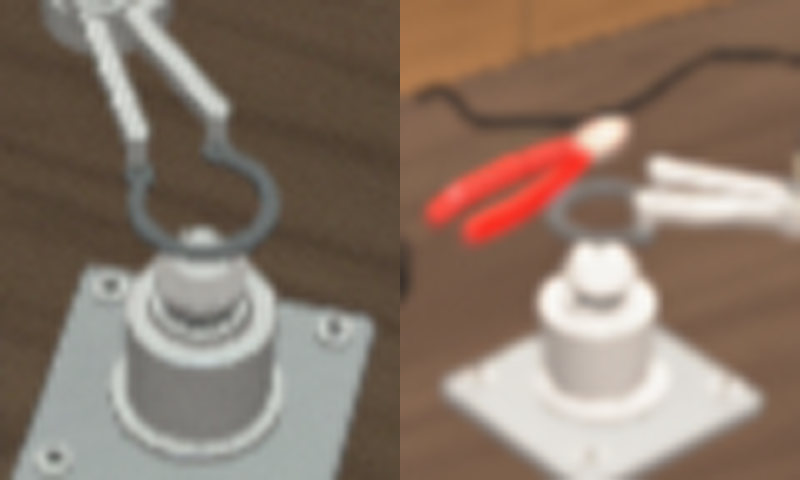

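```bash
cat > ext.py <<'E'
from h import *
import sys
zr=float(sys.argv[1])
for n in ('side','scene'):
    i,K,M=cap(n); p=proj(K,M,[.6114,.0957,.085]).round().astype(int); o=p-[30,36]; off=400*(n=='scene')
    for nm,r_,z,cx,cy in (('sleeve top',.024,.056,.6114,.0957),('flange top',.028,.016,.6114,.0957),('nose',.010,.079,.6114,.0957),('ring',.023,zr,.6114,.0957),('ring+x2',.023,zr,.6134,.0957),('ring+y2',.023,zr,.6114,.0977),('ring+z2',.023,zr+.002,.6114,.0957)):
        q=np.array([proj(K,M,[cx+r_*np.cos(t),cy+r_*np.sin(t),z]) for t in np.linspace(0,6.28,300)])
        a=((q.min(0)-o+.5)/60*400-3.3); b=((q.max(0)-o+.5)/60*400-3.3)
        print(n,nm,'u',(a[0]+off).round(),(b[0]+off).round(),'v',a[1].round(),b[1].round())
E
python3 ext.py .100
```

```text
side sleeve top u 120.0 272.0 v 245.0 358.0
side flange top u 106.0 279.0 v 320.0 451.0
side nose u 166.0 230.0 v 228.0 275.0
side ring u 124.0 275.0 v 151.0 260.0
side ring+x2 u 122.0 273.0 v 155.0 264.0
side ring+y2 u 131.0 281.0 v 153.0 261.0
side ring+z2 u 125.0 275.0 v 146.0 255.0
scene sleeve top u 541.0 654.0 v 268.0 331.0
scene flange top u 533.0 663.0 v 339.0 414.0
scene nose u 574.0 621.0 v 240.0 266.0
scene ring u 542.0 652.0 v 182.0 240.0
scene ring+x2 u 539.0 650.0 v 180.0 238.0
scene ring+y2 u 537.0 648.0 v 183.0 242.0
scene ring+z2 u 542.0 652.0 v 178.0 236.0
```

```bash
python3 - <<'E'
import numpy as np,cv2
a=np.load('pics/c16_side.npy');b=np.load('pics/c16_scene.npy')
print('side col 348,349 rows 190-216', a[190:216,348:350].mean((1,2)).round().astype(int))
print('side row 201..203 cols 334-364', a[201:204,334:364].mean((0,2)).round().astype(int))
print('scene col 293-296 rows 184-204', b[184:204,293:297].mean((1)).round().astype(int).tolist())
print('scene row 193-194 cols 282-310', b[193:195,282:310].mean((0)).round().astype(int).tolist())
E
python3 - <<'E'
import cv2,numpy as np
a=np.load('pics/c16_scene.npy');cv2.imwrite('pics/z16.png',cv2.resize(a[180:225,275:320,::-1],(720,600*720//720),interpolation=cv2.INTER_CUBIC)[:600])
E
```

```text
side col 348,349 rows 190-216 [104  98  98  97 100  85  72  74  76  76  74  71  68  67  66  83 144 186
 169 118 111 162 201 194 171 166]
side row 201..203 cols 334-364 [ 74  74  76  95 109  96  76  70  69  69  69  68  68  69  68  69  69  70
  71  73  73  75  78 100 110 101  81  76  76  75]
scene col 293-296 rows 184-204 [[236, 176, 156], [215, 127, 112], [184, 96, 81], [150, 87, 71], [132, 98, 85], [130, 114, 106], [125, 115, 108], [119, 103, 94], [119, 94, 79], [119, 91, 73], [119, 90, 73], [120, 94, 78], [124, 106, 96], [140, 130, 122], [184, 175, 166], [232, 226, 218], [245, 242, 237], [246, 244, 240], [245, 243, 239], [245, 242, 237]]
scene row 193-194 cols 282-310 [[247, 58, 44], [242, 54, 42], [230, 54, 42], [203, 61, 50], [174, 76, 62], [152, 94, 83], [142, 116, 108], [139, 128, 122], [132, 120, 112], [122, 103, 92], [119, 93, 77], [118, 91, 72], [119, 91, 73], [120, 90, 74], [120, 91, 73], [119, 90, 74], [118, 91, 72], [118, 92, 75], [129, 108, 93], [161, 146, 136], [197, 185, 175], [208, 198, 188], [208, 197, 187], [208, 198, 187], [210, 199, 190], [213, 202, 193], [218, 206, 198], [222, 211, 202]]
```

View pics/z16.png

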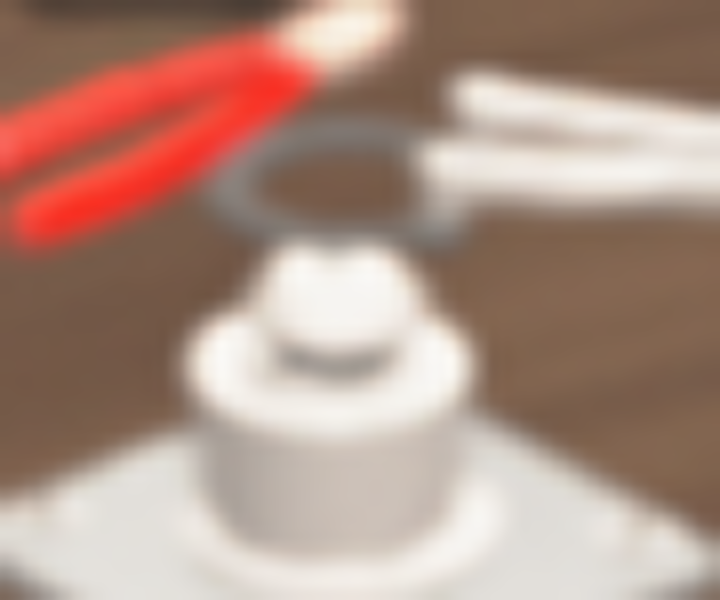

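```bash
cat > mid.py <<'E'
import numpy as np
from h import *
a=np.load('pics/c16_side.npy').astype(float);b=np.load('pics/c16_scene.npy').astype(float)
def edges(p,c,lo=None):
    # outermost half-level crossings of a bright thing around column c
    p=np.asarray(p); top=np.median(p[c-3:c+4]); 
    l=c
    def cross(s):
        k=c; bg=np.median(p[c+s*14:c+s*20:s]) ; h=(top+bg)/2
        while p[k]>h: k+=s
        f=(p[k-s]-h)/(p[k-s]-p[k]); return k-s+s*f
    return cross(-1),cross(1)
# stub axis: min-channel blue vs brown
for nm,im,rows,c in (('side sleeve',a,range(226,236),348),('scene sleeve',b,range(209,218),296),('scene nose',b,range(199,203),296)):
    g=im.min(2)
    for r_ in rows:
        x=edges(g[r_],c); print(nm,r_,np.round(x,2),round(sum(x)/2,2))
E
python3 mid.py
python3 - <<'E'
from h import *
for n in ('side','scene'):
    i,K,M=cap(n)
    for z in (.03,.04,.05,.072,.1,.102): print(n,z,proj(K,M,[.6114,.0957,z]).round(2))
E
```

```text
side sleeve 226 [344.39 351.05] 347.72
side sleeve 227 [340.75 358.75] 349.75
side sleeve 228 [330. -inf] -inf
side sleeve 229 [   inf 336.75] inf
side sleeve 230 [ inf 326.] inf
side sleeve 231 [339.38 358.38] 348.88
side sleeve 232 [338.75 369.25] 354.0
side sleeve 233 [330.25 369.5 ] 349.88
side sleeve 234 [367. -inf] -inf
side sleeve 235 [342.58 352.75] 347.67
scene sleeve 209 [286.6  303.82] 295.21
scene sleeve 210 [287.31 303.51] 295.41
scene sleeve 211 [287.9  304.39] 296.14
scene sleeve 212 [285.92 306.41] 296.17
scene sleeve 213 [282.65 308.31] 295.48
scene sleeve 214 [281.13 309.84] 295.48
scene sleeve 215 [291.12 311.05] 301.09
scene sleeve 216 [301.   311.81] 306.4
scene sleeve 217 [313.25 297.12] 305.19
scene nose 199 [291.41 299.62] 295.52
scene nose 200 [291.09 300.11] 295.6
scene nose 201 [290.68 300.65] 295.66
scene nose 202 [290.21 300.99] 295.6
side 0.03 [347.07 225.33]
side 0.04 [347.18 222.22]
side 0.05 [347.31 219.07]
side 0.072 [347.58 211.98]
side 0.1 [347.94 202.67]
side 0.102 [347.96 201.99]
scene 0.03 [295.71 214.32]
scene 0.04 [295.69 211.44]
scene 0.05 [295.67 208.54]
scene 0.072 [295.62 202.04]
scene 0.1 [295.56 193.57]
scene 0.102 [295.55 192.96]mid.py:11: RuntimeWarning: divide by zero encountered in scalar divide
  f=(p[k-s]-h)/(p[k-s]-p[k]); return k-s+s*f
```

```bash
python3 -m handwheel '[0.1,0.1,-0.3,0,0,0, 0.15,0.15,-0.7,0,0,0, 0.15,0.15,-1.1,0,0,0, 0.15,0.15,-1.5,0,0,0, 0.15,0.15,-1.8,0,0,0, 0.15,0.15,-1.8,0,0,0]'
python3 look.py c17; python3 ext.py .0835 | grep -v +
```

```text
time_s: 22.7
tcp_pos: [0.5159, 0.0008, 0.0762]
eef_rot: [180.0, -0.1, -134.7]
contact_force: [-0.3, 0.7, -2.2]
gripper_width: 0.0282
[0.51587072 0.00083197 0.07622108] [ 1.79957027e+02 -1.00131956e-01 -1.34694400e+02] [-0.26720475  0.66352895 -2.16725324] [-0.00081356  0.02920235  0.05404805] 0.028198821440237738
side 318 172
scene 266 162
side sleeve top u 120.0 272.0 v 245.0 358.0
side flange top u 106.0 279.0 v 320.0 451.0
side nose u 166.0 230.0 v 228.0 275.0
side ring u 124.0 273.0 v 188.0 296.0
scene sleeve top u 541.0 654.0 v 268.0 331.0
scene flange top u 533.0 663.0 v 339.0 414.0
scene nose u 574.0 621.0 v 240.0 266.0
scene ring u 542.0 652.0 v 215.0 274.0
```

View pics/c17.png

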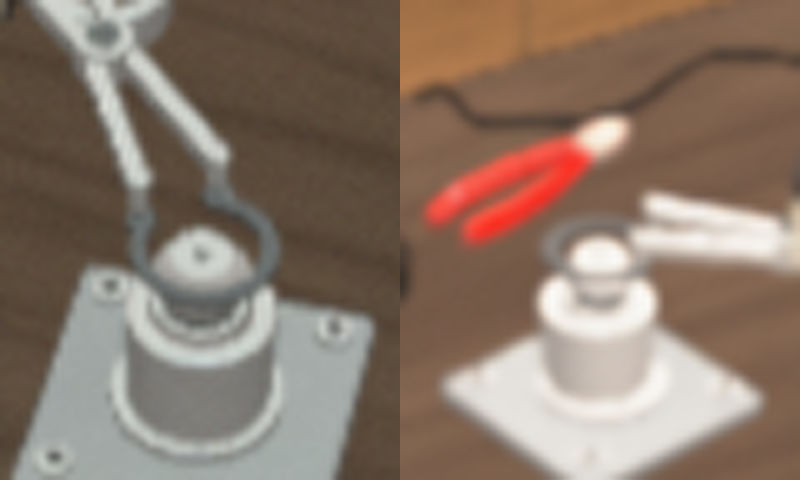

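Run:
```python
import numpy as np
a=np.load('pics/c17_side.npy').astype(int);b=np.load('pics/c17_scene.npy').astype(int)
for r in (206,207,208,209): print('side',r,a[r,334:364].mean(1).round().astype(int).tolist())
for r in (230,232,234,236): print('side sl',r,a[r,332:366].mean(1).round().astype(int).tolist())
for r in (196,197,198,199,200): print('scene',r,b[r,284:310,2].tolist())
for r in (214,216,218): print('scene sl',r,b[r,283:310,2].tolist())
```

```text
side 206 [69, 67, 69, 76, 105, 109, 88, 74, 75, 76, 85, 117, 123, 152, 154, 136, 106, 82, 74, 71, 67, 70, 82, 108, 108, 80, 70, 69, 69, 71]
side 207 [70, 69, 72, 85, 109, 104, 79, 72, 75, 87, 126, 172, 178, 199, 201, 188, 165, 138, 96, 77, 72, 69, 73, 102, 109, 95, 71, 65, 65, 66]
side 208 [68, 71, 71, 92, 107, 101, 74, 72, 97, 140, 175, 200, 202, 196, 199, 203, 201, 188, 150, 101, 81, 74, 77, 100, 110, 103, 76, 69, 66, 68]
side 209 [69, 69, 74, 92, 108, 105, 77, 89, 135, 181, 202, 206, 203, 168, 173, 193, 205, 206, 192, 142, 112, 82, 80, 102, 110, 106, 80, 73, 72, 70]
side sl 230 [164, 163, 168, 201, 186, 127, 114, 115, 118, 120, 121, 122, 124, 124, 123, 122, 122, 125, 121, 121, 121, 121, 119, 119, 117, 115, 138, 197, 180, 170, 169, 169, 168, 168]
side sl 232 [163, 162, 156, 191, 198, 151, 118, 116, 119, 119, 121, 122, 123, 124, 126, 124, 124, 124, 124, 123, 122, 121, 120, 118, 115, 127, 182, 199, 175, 168, 168, 168, 168, 169]
side sl 234 [163, 163, 161, 142, 191, 200, 159, 127, 119, 119, 120, 123, 123, 122, 124, 126, 125, 124, 125, 124, 123, 122, 120, 120, 138, 179, 194, 155, 164, 
[... 640 characters left out ...]
, 106, 124, 118, 102, 124, 186, 229, 235, 232, 233, 237, 228, 193, 159, 168, 179, 179, 178, 181, 183, 188, 194, 199]
scene 200 [72, 72, 79, 97, 117, 120, 118, 151, 215, 241, 242, 237, 239, 244, 242, 223, 179, 163, 159, 147, 137, 137, 141, 144, 148, 151]
scene sl 214 [195, 208, 215, 204, 179, 159, 156, 161, 167, 173, 177, 181, 183, 185, 187, 186, 185, 184, 181, 180, 187, 203, 214, 213, 205, 185, 160]
scene sl 216 [220, 220, 218, 211, 186, 162, 156, 162, 168, 173, 177, 180, 183, 186, 186, 187, 186, 184, 181, 181, 201, 223, 226, 220, 216, 215, 214]
scene sl 218 [220, 220, 221, 223, 217, 184, 160, 161, 166, 172, 177, 181, 183, 184, 186, 186, 186, 183, 181, 189, 221, 239, 239, 226, 217, 216, 217]
```

Both views put the ring within about 0.5 mm of the shaft axis. I lower it partway, gently.

```bash
python3 -m handwheel '[0,0,-0.2,0,0,0, 0,0,-0.4,0,0,0, 0,0,-0.6,0,0,0, 0,0,-0.8,0,0,0, 0,0,-1,0,0,0, 0,0,-1.1,0,0,0, 0,0,-1.1,0,0,0]'
python3 look.py c18
```

```text
time_s: 23.9
tcp_pos: [0.5162, 0.0009, 0.0657]
eef_rot: [180.0, -0.1, -134.7]
contact_force: [-0.3, -0.7, -2.2]
gripper_width: 0.0281
[0.51616804 0.00092858 0.06573922] [ 1.79980536e+02 -5.23608143e-02 -1.34691225e+02] [-0.27482513 -0.66600889 -2.15151487] [ 0.04019903  0.03404932 -0.01510264] 0.02814781250755583
side 318 172
scene 266 162
```

View pics/c18.png

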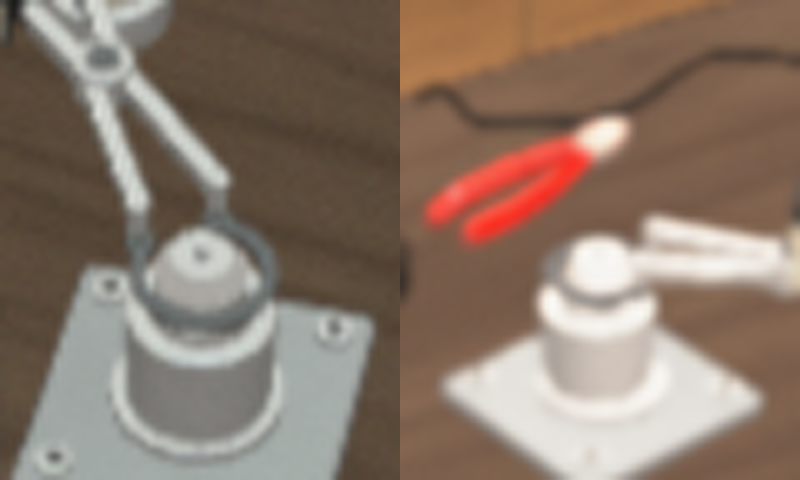

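```bash
python3 - <<'E'
import numpy as np
a=np.load('pics/c18_side.npy').astype(int);b=np.load('pics/c18_scene.npy').astype(int)
for r in range(209,217): print('side',r,a[r,334:364].mean(1).round().astype(int).tolist())
for r in (198,199,200,201,202,203,204,205,206,207): print('scene',r,b[r,284:310,2].tolist())
print('side col348', a[205:232,347:350].mean((1,2)).round().astype(int).tolist())
print('scene col295', b[196:214,294:297,2].mean(1).round().astype(int).tolist())
E
python3 ext.py .0705 | grep 'ring u'; python3 ext.py .0725 | grep 'ring u'
```

```text
side 209 [68, 70, 73, 88, 108, 109, 92, 89, 137, 180, 202, 207, 203, 168, 173, 191, 205, 205, 190, 142, 111, 83, 99, 108, 102, 79, 72, 72, 72, 71]
side 210 [69, 71, 72, 81, 109, 110, 88, 120, 161, 184, 203, 205, 203, 160, 150, 181, 204, 207, 200, 170, 151, 96, 87, 108, 108, 87, 77, 76, 73, 74]
side 211 [88, 82, 78, 89, 109, 112, 119, 153, 165, 176, 198, 205, 204, 190, 182, 201, 206, 206, 193, 171, 168, 125, 87, 106, 109, 93, 78, 77, 76, 74]
side 212 [139, 131, 119, 107, 112, 127, 168, 171, 167, 169, 182, 195, 202, 204, 203, 205, 202, 197, 179, 168, 168, 166, 124, 102, 110, 96, 82, 76, 78, 78]
side 213 [165, 163, 170, 134, 114, 141, 193, 168, 167, 167, 166, 175, 187, 193, 194, 194, 185, 178, 169, 168, 170, 192, 167, 115, 110, 96, 81, 78, 78, 74]
side 214 [116, 143, 194, 148, 115, 129, 185, 157, 165, 168, 166, 165, 169, 170, 169, 171, 170, 168, 168, 167, 170, 194, 179, 126, 110, 87, 73, 74, 75, 76]
side 215 [133, 154, 189, 159, 115, 117, 151, 145, 161, 166, 165, 166, 165, 167, 167, 167, 168, 168, 167, 164, 157, 171, 153, 119, 106, 80, 70, 70, 69, 71]
side 216 [166, 180, 173, 180, 133, 
[... 1184 characters left out ...]
33, 107, 93, 92, 92, 92, 94]
scene 206 [71, 79, 126, 199, 234, 224, 179, 153, 147, 152, 161, 167, 164, 157, 155, 158, 160, 160, 172, 169, 126, 85, 78, 80, 79, 80]
scene 207 [72, 83, 134, 211, 242, 237, 208, 175, 163, 155, 149, 143, 140, 141, 155, 183, 205, 214, 221, 209, 147, 89, 77, 78, 80, 81]
side col348 [95, 148, 196, 199, 178, 164, 191, 204, 194, 170, 167, 166, 162, 144, 116, 105, 114, 140, 142, 178, 205, 193, 139, 124, 124, 124, 124]
scene col295 [86, 147, 217, 236, 240, 242, 241, 241, 238, 217, 164, 144, 175, 216, 236, 236, 218, 192]
side ring u 123.0 271.0 v 216.0 325.0
scene ring u 543.0 652.0 v 241.0 300.0
side ring u 123.0 271.0 v 212.0 321.0
scene ring u 543.0 652.0 v 237.0 296.0
```

```bash
python3 -m handwheel '[0,0,-0.15,0,0,0, 0,0,-0.3,0,0,0, 0,0,-0.45,0,0,0, 0,0,-0.6,0,0,0, 0,0,-0.75,0,0,0, 0,0,-0.9,0,0,0, 0,0,-0.9,0,0,0]'
python3 look.py c19; python3 ext.py .062 | grep 'ring'
python3 - <<'E'
import numpy as np
a=np.load('pics/c19_side.npy').astype(int);b=np.load('pics/c19_scene.npy').astype(int)
for r in range(212,220): print('side',r,a[r,334:364].mean(1).round().astype(int).tolist())
for r in (203,204,205,206,207,208): print('scene',r,b[r,284:310,2].tolist())
print('side col348', a[205:232,347:350].mean((1,2)).round().astype(int).tolist())
print('scene col295', b[196:216,294:297,2].mean(1).round().astype(int).tolist())
E
```

```text
time_s: 25.2
tcp_pos: [0.5162, 0.0009, 0.0567]
eef_rot: [180.0, -0.0, -134.7]
contact_force: [0.5, -0.1, -1.8]
gripper_width: 0.0285
[0.51618124 0.00093771 0.05672716] [ 1.79982332e+02 -4.85653151e-02 -1.34691422e+02] [ 0.45845066 -0.10654514 -1.82117456] [0.04819689 0.03954452 0.01712195] 0.028463219256856468
side 318 172
scene 266 162
side ring u 123.0 270.0 v 235.0 343.0
side ring+x2 u 121.0 268.0 v 239.0 348.0
side ring+y2 u 129.0 276.0 v 237.0 345.0
side ring+z2 u 123.0 270.0 v 231.0 339.0
scene ring u 543.0 652.0 v 257.0 317.0
scene ring+x2 u 541.0 649.0 v 255.0 315.0
scene ring+y2 u 539.0 648.0 v 259.0 319.0
scene ring+z2 u 543.0 652.0 v 253.0 313.0
side 212 [140, 131, 119, 104, 108, 111, 121, 165, 168, 168, 182, 195, 202, 204, 203, 205, 201, 198, 180, 169, 165, 137, 112, 110, 99, 80, 78, 80, 79, 79]
side 213 [165, 162, 170, 133, 114, 113, 145, 159, 166, 167, 167, 174, 187, 194, 193, 194, 185, 178, 170, 168, 168, 165, 129, 114, 109, 86, 76, 76, 78, 78]
side 214 [116, 142, 195, 157, 119, 129, 178, 156, 166, 169, 166, 165, 169, 171, 170, 171, 170, 169, 168, 167, 170, 191, 165, 1
[... 1198 characters left out ...]
 189, 192, 196, 201, 203, 202]
scene 206 [71, 77, 99, 126, 146, 170, 200, 202, 167, 153, 168, 180, 180, 173, 167, 165, 168, 171, 178, 177, 157, 146, 148, 151, 154, 158]
scene 207 [73, 82, 113, 151, 167, 166, 178, 182, 151, 125, 128, 136, 136, 133, 137, 150, 164, 167, 177, 177, 139, 108, 106, 109, 111, 115]
scene 208 [72, 81, 115, 166, 194, 186, 170, 161, 145, 128, 122, 122, 123, 126, 135, 148, 155, 153, 162, 162, 126, 90, 84, 86, 87, 88]
side col348 [99, 152, 196, 199, 178, 164, 191, 204, 194, 171, 167, 166, 162, 145, 113, 94, 115, 112, 108, 155, 204, 193, 139, 124, 124, 123, 123]
scene col295 [83, 141, 212, 235, 240, 242, 242, 241, 239, 222, 176, 133, 122, 156, 210, 225, 214, 193, 185, 185]
```

View pics/c19.png

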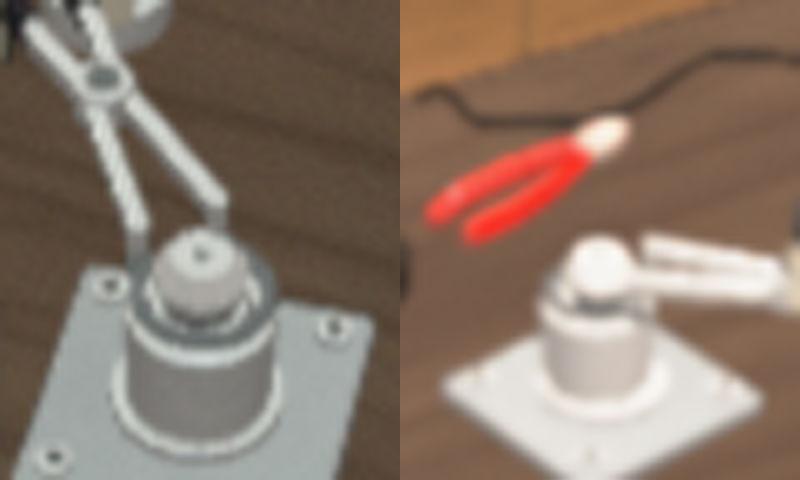

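Run:
```python
from h import *
i,K,M=cap('side','d20'); s=state(); print(s['time_s'],s['tcp_pos'],s['contact_force'],s['gripper_width'],s['qd'].round(2))
```

```text
25.75 [0.5163263  0.00097484 0.05701879] [-0.06746924  0.12610928 -1.9809115 ] 0.028203815011283988 [ 0.04  0.07 -0.01 -0.06  0.06 -0.05]
```

View pics/d20.png

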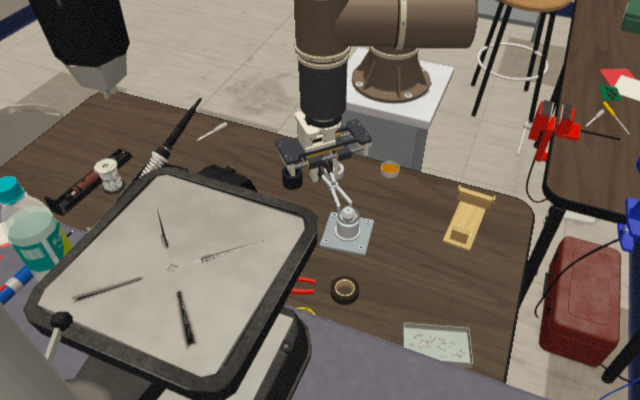

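The ring sits around the shaft, and the collar, tin and tape roll are where they were. The wrist force shows only the pliers' weight, so I'm handing in.

```bash
python3 -c "
from h import *
r.close_job()
s=state();print(s['time_s'],s['tcp_pos'],s['contact_force'],s['gripper_width'])"
```

```text
the job is handed in; nothing more can be done
the job is handed in; nothing more can be done
```

I slid the tall steel sleeve down onto the flange and let go of it. Then I squeezed the pliers fully and lowered the spread ring to the groove. I handed in at about 25.8 s, still holding the ring there.

**Last checks:**
- **Sleeve:** contact came within about 0.1 mm of the expected seat height. It looked centred on the flange in both views afterwards.
- **Ring spread:** the handles were parallel against their stop under a 40 N grip, and the gripper read about 28 mm against the nominal 30 mm.
- **Ring centring:** it was within about 0.5 mm of the shaft axis in both fixed cameras on the way down. At groove height only the side camera could confirm it, because the ring had too little contrast in the scene camera.
- **Ring height:** about 61.5–62.5 mm. The camera estimate came out about 1 mm above what the arm's pose implied, so the pliers may be pitched up by about 0.5° in the grip.
- **Free of contact:** the wrist force stayed at about 2 N, the pliers' own weight, throughout the descent.
- **Collar, tape roll and flux tin:** I never touched them. In the last side image the tape roll and tin are unmoved; the collar is mostly hidden by the gripper there.

**One thing went wrong on the way:** joint 6 ran into its range limit on my first turn with the pliers and tilted them about 2°. I levelled them and brought them in from the other side instead.

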